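# Bring the slack-armed bench lamp over the dish

### The arm

A 6-joint arm with a two-finger parallel gripper is mounted at the origin on the work surface. World frame = base frame: x ahead of the robot, y to its left, z up, the work surface at z = 0. Lengths are in m, angles in degrees, forces in N, time in s.
With the tool pointing down it reaches from about 0.325 to 0.775 m from the base axis. Payload 5.5 kg.
Tool frame: the origin (TCP) lies midway between the tips of the shut fingers; the grasp point (between the pads) lies 19 mm behind it (env.tcp_to_grasp is the distance from the TCP to the grasp point, in m); z points along the fingers, y is the line along which they close (so a half turn about z gives the same grasp; the last joint's range is limited). The gripper opens to 85 mm and grips with 20 to 120 N. Pads are 22 mm wide; open, the fingers measure 114 mm over their backs; the gripper's body (76 mm by 85 mm) begins 54 mm behind the grasp point. The pads swing forward as they close: fully open they stand 13 mm farther back than shut.
Start: joints at [-78.249, 5.22, 70.514, -0, 104.267, -3.249], TCP at [0.155, -0.58, 0.231] pointing down, gripper open.
Joint ranges: [-164.24, 164.24], [-49.07, 125.15], [9.68, 141.18], [-86.29, 266.29], [3.28, 154.24], [-151.56, 151.56]. Speed limits (degrees/s): [147.25, 147.25, 172.46, 180, 180, 180].

### API

Orientations are given as a 3x3 rotation matrix whose columns are the frame's x, y, z axes.
In Python, from plant import env gives the robot as it stands.
- The arm moves only by the shell command python3 -m inch 'ROWS'. ROWS is text: rows parted by semicolons, each of 7 numbers parted by spaces: the turn, a rotation vector about the tool's x, y, z each as a share of 5 degrees, from -1 to 1, then the shift along the tool's x, y, z each as a share of 0.02 m, from -1 to 1, then the closure, from -1 (fully open) to 1 (shut). In form: ax ay az dx dy dz claw; .... A call has 1 to 10 rows; each row shifts and turns the commanded pose from where the row before left it, along the tool's axes as they then stand; what a row does not reach is not made up. A row lasts 1/12 s, in which the tool goes at most 41.7 mm and 7.16 degrees, less where a joint would pass 70% of its speed; a pose out of reach is approached as far as the arm can. A call with a number of a shift or a turn outside -1 to 1 is refused whole. A call with a gripper value outside its range is refused whole. The fingers move at their own pace and stop on an object; the grip force is fixed at half the most. Time passes only in rows, so rows that do not move let the fingers close. It gives the time, the measured TCP pose, the force, the opening and the grip force at its end, in the units of the state.
- env.sense(): the state, without advancing time (a new reading comes with each control period).
- env.capture(name): name is "side" or "top"; returns (picture, depth): 420x560x3 uint8, blue, green, red; 420x560 float32, m along the optical axis (not along the pixel's ray), 0 where there is no reading.
- env.camera_params(name): a dict with "K" (3x3 intrinsics, pixels), "rvec" (rotation vector, rad) and "tvec" (3), from world to camera coordinates, as OpenCV has them. Camera axes: x right, y down, z forward; pixel columns grow to the right and rows downward; lengths in m; the calibration is good to about 2 mm. A picture is of the moment at which its call begins. camera_params takes no time and is no camera call.
- env.hand_in(): hands the job in; it is judged then, once.
The state is a dict: "time": time; "joint_pos": joint angles; "qd": joint speeds; "joint_efforts": joint torques, N m; "tcp_pos": TCP position; "tool_rot": TCP orientation; "ft_force": force on the tool from outside, world axes, zero at the start; "ft_torque": the same for the moment, N m; "grip_width": finger opening in m; "grasp_force": force on a finger pad.
Only numpy, scipy, OpenCV 4.12 (cv2) and the standard library are available. Lean on these libraries where they do the work, as an engineer would, in place of code of your own. Each camera call takes 0.05 s, during which the arm holds its last target. There are 200 camera calls.

### The job

The cordless lamp's arm has gone slack and lies over on its right-hand stop: lift the lamp by the handle on its base (never touch arm or shade), tip the base to bring the arm upright, steady it upright for two seconds before setting off, and carry it upright, clear over the cups and bowl, to beside the dish on the banding wheel. Hold it up there, upright and steady, for three seconds, then ease the arm over to the left onto its other stop - gently, it must never flop or bang onto a stop. Stand the lamp flat on the bench with the shade right over the dish, the dish, cups, bowl, vase and jar left where they are, and let go.

Things in the scene. Friction and masses are not known exactly. Their poses are not given: they have to be found in the camera images.
- lamp: Lamp base, loose (whole lamp 0.87 kg, +-10%). Origin on the underside, below the handle's centre; z up, x from battery pack to pillar (at the start about away from the robot), y left. Foot plate 14 mm thick, 100 mm wide, from x=-130 to +170 mm; black pack 70 x 76 mm, 56 mm high, at x=-92; pillar 34 mm thick at x=140, with the arm's hinge parallel to x, 90 mm up, level with the handle.
- handle (a point): Centre of the handle bar, 90 mm above the base's underside: a bar along the base's x, 100 mm long, 20 mm wide, 22 mm high, on a leg at each end (76 mm free between the legs, 65 mm free height below). The lamp's centre of mass is within 35 mm of it horizontally.
- lamp_hinge (a joint): Lean q of the arm relative to the base, rad: 0 along the base's z, positive to its left (+y); rubber stops at -0.55 and +0.55; starts on -0.55. A spring of 0.405 N m/rad pulls it to 0, weaker than the weight: on a level base the arm topples slowly from upright to a stop (time constant about 0.45 s) and stays there. Little friction; damping 0.005 N m s/rad.
- lamp_arm: The arm: two bars 300 mm long, 80 g, origin on the hinge, z along it to the head. With its lean a from the vertical and the base's tip p about its own x (both positive to the left): 0.0132 kg m2 x d2a/dt2 = 0.47 N m x sin(a) - 0.405 x (a - p), so tipping the base a little drives it; sideways acceleration b of the base to the left adds -0.048 kg m x b.
- lamp_head: Lamp head, 120 g nominal (+-4%), origin on its pivot 300 mm up the arm. A parallel linkage keeps it level with the base whatever the arm's lean. Dome shade 104 mm in diameter, 64 mm high, its axis 70 mm ahead (+x) of the arm.
- shade (a point): Centre of the shade's lower opening. With the arm on the left stop and the base level it lies 210 mm ahead (x) and 157 mm to the left (y) of the lamp's origin, 309 mm above the underside.
- wheel: Banding wheel, fixed, steel disc 150 mm in diameter whose top is 47 mm above the bench; origin centre of its underside. Stands left of the middle of the bench.
- dish: White dish 120 mm in diameter, 22 mm high, loose on the wheel's centre; origin centre of its underside.
- dish_top (a point): Centre of the dish at rim height.
- cup_a: White cup, 68 mm diameter, 55 mm high, loose, in the middle of the bench between the lamp and the wheel; origin under its centre.
- cup_b: Blue cup, 62 mm diameter, 50 mm high, loose, in line with cup_a; origin under its centre.
- bowl: White bowl, 110 mm diameter, 48 mm high, loose, farther out than the cups; origin under its centre.
- vase: White bottle vase 96 mm diameter, 155 mm high, loose, near the far edge; origin under its centre.
- jar: Terracotta jar with a white lid, 80 mm diameter, 85 mm high, loose, near the far edge; origin under its centre.
Things that resemble listed ones, but are neither listed nor needed, are in the scene too. What is shaped like the dish but black or red is not meant.

How it is judged (in metres and radians):
On the way, in this order (a step that is already met when the one before it is completed fails the run):
1. the lamp is off the bench, still on the right-hand side, with its arm upright within 0.15 rad for 1.2 s (height (world z) of lamp above 0.02 m and world y of lamp below -0.08 m and angle between lamp_arm's own z axis and vertical below 0.15 rad), for 1.2 s.
2. the lamp is held up beside the dish, its arm upright within 0.15 rad for 2.5 s (height (world z) of lamp above 0.02 m and horizontal distance between shade and dish_top below 0.25 m and angle between lamp_arm's own z axis and vertical below 0.15 rad), for 2.5 s.
At the end, for the whole second after the job is handed in: The lamp stands flat on the bench, released and at rest, its arm resting on the left stop (joint above 0.5 rad), the centre of the shade within 40 mm (horizontally) of the centre of the dish, which still lies on the wheel (value of joint lamp_hinge above 0.5 rad and horizontal distance between shade and dish_top below 0.04 m and height (world z) of lamp between -0.004 and 0.004 m and angle between lamp's own z axis and vertical below 0.03 rad and linear speed of lamp_head below 0.03 m/s and angular speed of lamp below 0.1 rad/s and horizontal distance between dish and wheel below 0.02 m and height (world z) of dish above 0.04 m and angle between dish's own z axis and vertical below 0.05 rad); the robot touches nothing.
It fails at once if the arm bangs against a stop: between 0.12 and 0.02 rad short of a stop, swinging towards it, the head is faster than 0.2 m/s (a swing of 0.67 rad/s) ((value of joint lamp_hinge between 0.43 and 0.53 rad and velocity of joint lamp_hinge above 0.3 rad/s and linear speed of lamp_head above 0.2 m/s) or (value of joint lamp_hinge between -0.53 and -0.43 rad and velocity of joint lamp_hinge below -0.3 rad/s and linear speed of lamp_head above 0.2 m/s)).
It fails at once if the arm leans more than 0.3 rad from upright while the lamp crosses the middle of the bench (world y of lamp between -0.08 and 0.05 m and angle between lamp_arm's own z axis and vertical above 0.3 rad).
It fails at once if the robot touches the lamp's arm or shade (contact force between any of the fingers, the arm and lamp_arm above 0.5 N or contact force between any of the fingers, the arm and lamp_head above 0.5 N).
It fails at once if the lamp's base is tipped more than 0.35 rad (angle between lamp's own z axis and vertical above 0.35 rad).
It fails at once if the dish or a piece of ware is moved more than 25 mm or knocked over (distance of any of cup_a, cup_b, bowl, vase, jar, dish from where it was at the start of the episode above 0.025 m or angle between any of cup_a, cup_b, bowl, vase, jar's own z axis and vertical above 0.4 rad).
It also fails if it takes over 72 s, if anything falls off the work surface, if the arm or the gripper's body presses on something with over 40 N, if the wrist force passes 120 N, or if a joint passes its speed limit or range.

## Working session

There is one attempt and no reset: what is moved stays moved. The work goes in short steps, Python scripts to look and compute and a shell command to move; the robot and the scene stay as the last step left them, time stands still between calls to the robot, and variables do not carry over. Pictures are saved under pics/ and viewed, at most 10 in all, crops included, and the job is handed in when it is done.

```bash
ls; mkdir -p pics
cat > h.py <<'E'
import numpy as np, cv2
from plant import env
def cam(n):
    p=env.camera_params(n); R=cv2.Rodrigues(np.array(p["rvec"],float))[0]
    return np.array(p["K"],float).reshape(3,3),R,np.array(p["tvec"],float).ravel()
def cloud(n,d):
    K,R,t=cam(n); v,u=np.mgrid[:d.shape[0],:d.shape[1]]
    c=np.stack([(u-K[0,2])/K[0,0]*d,(v-K[1,2])/K[1,1]*d,d],-1)
    return (c-t)@R
def ray(n,u,v,z):
    K,R,t=cam(n); o=-R.T@t; r=R.T@np.linalg.solve(K,[u,v,1.]); return o+r*(z-o[2])/r[2]
def proj(n,P):
    K,R,t=cam(n); c=R@np.array(P,float)+t; c=K@c; return c[:2]/c[2]
E
python3 - <<'E'
from h import *
for n in("top","side"):
    im,d=env.capture(n); cv2.imwrite(f"pics/{n}0.png",im); np.save(f"pics/{n}0.npy",d)
    K,R,t=cam(n); print(n,-R.T@t,R[2],(d>0).mean())
s=env.sense(); print(s)
E
```

```text
pics
top [0.31894216 0.08795388 1.5247284 ] [ 0.16787069 -0.01633658 -0.98567365] 0.9959906462585034
side [-0.0611893   0.71299582  1.1395037 ] [ 0.46304494 -0.50506172 -0.72835571] 0.9959183673469387
{'time': 0.1, 'joint_pos': array([-7.82479916e+01,  5.26085811e+00,  7.05757892e+01, -7.08997469e-04,
        1.04268152e+02, -3.24831253e+00]), 'qd': array([-0.01141396, -0.15087633, -0.18931291, -0.01656482,  0.12671166,
       -0.03938311]), 'joint_efforts': array([ 3.27321352e-03, -4.60213530e+01, -4.19220901e+01, -7.22587720e-05,
        1.06041893e-02, -3.95059533e-05]), 'tcp_pos': array([ 0.15523915, -0.57929814,  0.23023442]), 'tool_rot': array([[ 9.65925181e-01,  2.58821169e-01, -3.84282766e-04],
       [ 2.58821438e-01, -9.65923530e-01,  1.78830499e-03],
       [ 9.16634227e-05, -1.82682944e-03, -9.99998327e-01]]), 'ft_force': array([ 0.59741791, -0.88699595,  0.61268773]), 'ft_torque': array([-0.04183266, -0.04466701, -0.03631949]), 'grasp_force': 0.0, 'grip_width': 0.0855375786447259}
```

View pics/top0.png

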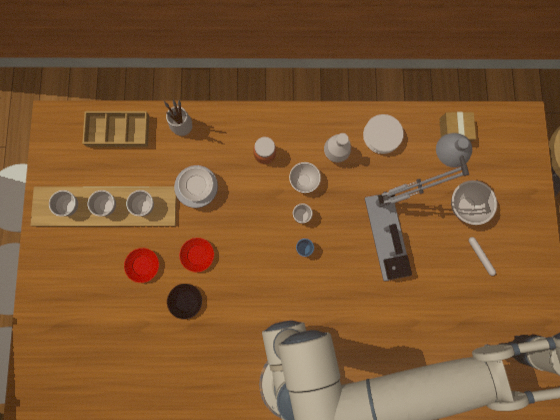

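View pics/side0.png

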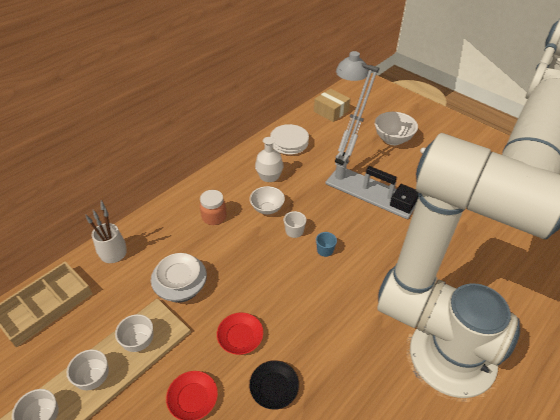

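Top view: the lamp base runs from the pack at (398,267) to the pillar at (380,200), with the handle at (396,240) and the shade at (453,150). Candidates for the dish:
- (196,185): white, on a grey wheel. This one fits.
- (198,255) and (142,265): red.
- (184,301): black.
- (383,134): white plate stack, not on a wheel.
- (474,202): white bowl.

Next I measure these and confirm with a crop.

Run:
```python
from h import *
im=cv2.imread("pics/top0.png"); d=np.load("pics/top0.npy"); P=cloud("top",d)
Z=P[...,2]
ims=cv2.imread("pics/side0.png"); 
c=np.hstack([cv2.resize(im[150:225,160:240],None,fx=5,fy=5,interpolation=2),cv2.resize(im[185:285,360:420],None,fx=3.75,fy=3.75,interpolation=2)])
cv2.imwrite("pics/crop.png",c)
def stat(n,m): 
    q=P[m]; print(n,m.sum(),"med",np.median(q,0).round(4),"min",q.min(0).round(4),"max",q.max(0).round(4))
    return q
def box(u0,v0,u1,v1):
    m=np.zeros(Z.shape,bool); m[v0:v1,u0:u1]=1; return m
# dish rim band and wheel band
b=box(165,155,230,220)
for lo,hi in((.060,.075),(.042,.052)):
    q=stat("dish/wheel",b&(Z>lo)&(Z<hi)); 
    (x,y),r=cv2.minEnclosingCircle(q[:,:2].astype(np.float32)); print(" circle",x,y,r)
for n,B,lo in(("cupa",(290,200,316,226),.045),("cupb",(294,237,318,260),.04),("bowl",(285,160,325,196),.04),("vase",(322,132,354,164),.05),("jar",(252,135,278,165),.07)):
    q=P[box(*B)&(Z>lo)]; (x,y),r=cv2.minEnclosingCircle(q[:,:2].astype(np.float32)); print(n,round(x,3),round(y,3),round(r,3),q[:,2].max().round(3))
g=box(360,185,420,285)
f=g&(Z>.008)&(Z<.02); q=stat("foot",f); rct=cv2.minAreaRect(q[:,:2].astype(np.float32)); print(rct, cv2.boxPoints(rct).round(3).tolist())
h=box(385,215,410,256)&(Z>.085)&(Z<.108); q=stat("handle",h); rct=cv2.minAreaRect(q[:,:2].astype(np.float32)); print(rct)
pk=g&(Z>.048)&(Z<.064)&box(375,250,420,285); q=stat("pack",pk); print(cv2.minAreaRect(q[:,:2].astype(np.float32)))
```

```text
dish/wheel 361 med [0.6702 0.3383 0.0648] min [0.6069 0.2733 0.06  ] max [0.7226 0.3904 0.0748]
 circle 0.6651142239570618 0.3318110704421997 0.05995465815067291
dish/wheel 627 med [0.6488 0.3292 0.0476] min [0.5883 0.2593 0.042 ] max [0.7354 0.4083 0.052 ]
 circle 0.6622722148895264 0.333344429731369 0.07552335411310196
cupa 0.456 0.02 0.153 1.525
cupb 0.393 0.012 0.106 1.525
bowl 0.532 0.015 0.225 1.525
vase 0.572 -0.042 0.285 1.525
jar 0.792 0.094 0.036 0.092
foot 1365 med [ 0.5182 -0.3172  0.0134] min [ 0.3306 -0.4295  0.008 ] max [ 0.6741 -0.2383  0.0199]
((0.5052961111068726, -0.34322869777679443), (0.19125761091709137, 0.33878836035728455), 86.00292205810547) [[0.33000001311302185, -0.4269999861717224], [0.6679999828338623, -0.44999998807907104], [0.6809999942779541, -0.25999999046325684], [0.34299999475479126, -0.23600000143051147]]
handle 218 med [ 0.47   -0.3371  0.1   ] min [ 0.4208 -0.3552  0.086 ] max [ 0.5206 -0.32    0.1076]
((0.4708649218082428, -0.33820921182632446), (0.10002371668815613, 0.02251409739255905), 10.375933647155762)
pack 472 med [ 0.3803 -0.3532  0.0554] min [ 0.3405 -0.3966  0.0482] max [ 0.4312 -0.3118  0.0633]
((0.3894299566745758, -0.35341399908065796), (0.08806027472019196, 0.07723493874073029), 10.59902572631836)
```

View pics/crop.png

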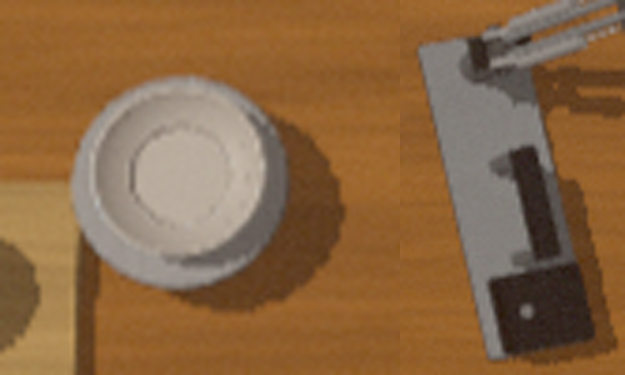

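The crop shows the white dish centred on the grey wheel at about (196,185) in the full picture. The red and black ones are rejected. It also shows the lamp base with its handle bar and pack.

Measured values:
- Dish: (0.6635, 0.3325), radius 60 mm.
- Wheel: radius 75 mm.
- Handle: (0.471, -0.338), top at 0.10, 100 x 22 mm, yaw 10.5°.

All of these match the sizes given, so I approach.

```bash
cat > to.py <<'E'
import sys; from h import *
s=env.sense(); R=np.array(s["tool_rot"]); p=s["tcp_pos"]; g=np.array(list(map(float,sys.argv[1:4])))
print("t",round(s["time"],2),"tcp",p.round(4),"yaw",np.degrees(np.arctan2(R[1,0],R[0,0])).round(2),"shares",(R.T@(g-p)/.02).round(2),"F",s["ft_force"].round(2),"T",s["ft_torque"].round(3),"w",round(s["grip_width"],4),"gf",round(s["grasp_force"],1))
E
python3 -m inch '0 0 .9 .8 -.4 0 -1;0 0 0 1 -.5 0 -1;0 0 0 1 -.5 0 -1;0 0 0 1 -.5 0 -1;0 0 0 1 -.5 0 -1;0 0 0 1 -.5 0 -1;0 0 0 1 -.5 0 -1;0 0 0 1 -.5 0 -1;0 0 0 1 -.5 0 -1;0 0 0 0 0 0 -1'; python3 to.py .471 -.338 .071
```

```text
time: 0.93
tcp_pos: [0.3141, -0.4576, 0.2309]
tool_rot: [[0.983, 0.186, 0.001], [0.186, -0.983, 0.002], [0.001, -0.001, -1.0]]
ft_force: [0.4, -0.3, 0.5]
grip_width: 0.0859
grasp_force: 0.0
t 0.93 tcp [ 0.3141 -0.4576  0.2309] yaw 10.72 shares [ 8.81 -4.4   8.01] F [ 0.38 -0.32  0.5 ] T [-0.014  0.028 -0.003] w 0.0859 gf 0.0
```

```bash
python3 -m inch '0 0 0 .98 -.49 0 -1;0 0 0 .98 -.49 0 -1;0 0 0 .98 -.49 0 -1;0 0 0 .98 -.49 0 -1;0 0 0 .98 -.49 0 -1;0 0 0 .98 -.49 0 -1;0 0 0 .98 -.49 0 -1;0 0 0 .98 -.49 0 -1;0 0 0 .98 -.49 0 -1;0 0 0 0 0 0 -1' >/dev/null; python3 -m inch '0 0 0 0 0 .8 -1;0 0 0 0 0 .8 -1;0 0 0 0 0 0 -1'; python3 to.py .471 -.338 .071
python3 - <<'E'
from h import *
for n in("top","side"):
    im,d=env.capture(n); cv2.imwrite(f"pics/{n}1.png",im); np.save(f"pics/{n}1.npy",d)
a=cv2.imread("pics/side1.png")[40:220,300:520]; b=cv2.imread("pics/top1.png")[130:290,330:490]
cv2.imwrite("pics/v1.png",np.hstack([cv2.resize(a,(550,450)),cv2.resize(b[:, :],(250,250))[:, :] if 0 else cv2.copyMakeBorder(cv2.resize(b,(250,250)),0,200,0,0,0)]))
E
```

```text
time: 2.02
tcp_pos: [0.4673, -0.3408, 0.1951]
tool_rot: [[0.983, 0.182, -0.005], [0.182, -0.983, 0.004], [-0.004, -0.005, -1.0]]
ft_force: [-0.3, -0.0, -1.6]
grip_width: 0.0856
grasp_force: 0.0
t 2.02 tcp [ 0.4673 -0.3408  0.1951] yaw 10.49 shares [ 0.24 -0.07  6.21] F [-0.26 -0.01 -1.57] T [0.021 0.049 0.016] w 0.0856 gf 0.0
```

View pics/v1.png

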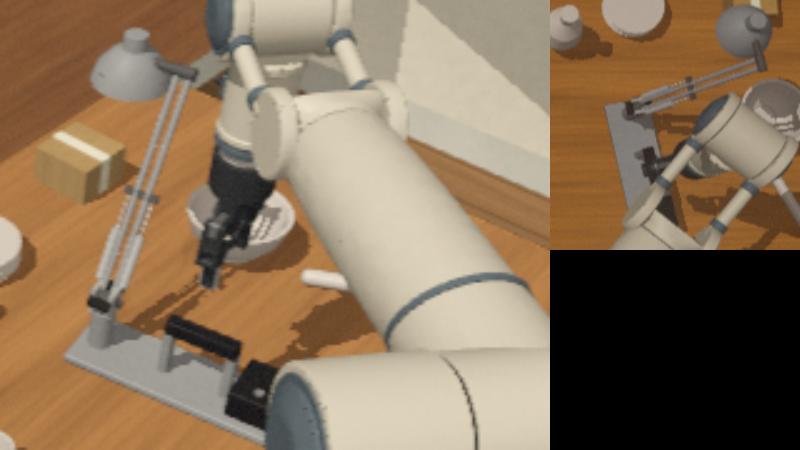

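The view shows the gripper above and slightly right of the bar, the lamp arm leaning right, and nothing in the way. Before closing, I check how far the wrist sticks out ahead, because the upright arm will come close to it. Then I descend.

```bash
python3 -m inch '0 0 0 .24 -.07 .9 -1;0 0 0 0 0 .9 -1;0 0 0 0 0 .9 -1;0 0 0 0 0 .9 -1;0 0 0 0 0 .9 -1;0 0 0 0 0 .9 -1;0 0 0 0 0 .8 -1;0 0 0 0 0 0 -1' >/dev/null;python3 to.py .471 -.338 .071
python3 - <<'E'
from h import *
s=env.sense(); t=s["tcp_pos"]; th=np.arctan2(t[1],t[0]); 
for n in("top","side"):
    im,d=env.capture(n); cv2.imwrite(f"pics/{n}2.png",im); P=cloud(n,d).reshape(-1,3)
    Q=P-t; r=Q[:,0]*np.cos(th)+Q[:,1]*np.sin(th); c=-Q[:,0]*np.sin(th)+Q[:,1]*np.cos(th)
    for lo in np.arange(.05,.5,.05):
        m=(Q[:,2]>lo)&(Q[:,2]<lo+.05)&(abs(c)<.1)&(abs(r)<.13)
        if m.sum()>10: print(n,lo.round(2),m.sum(),"radial pct",np.percentile(r[m],[1,50,99]).round(3),"cross",np.percentile(c[m],[1,99]).round(3))
E
```

```text
t 2.78 tcp [ 0.4717 -0.3383  0.0725] yaw 10.47 shares [-0.03 -0.02  0.07] F [-0.25  0.33 -0.92] T [-0.017  0.066  0.002] w 0.085 gf 0.0
top 0.05 211 radial pct [-0.06   0.108  0.129] cross [0.021 0.099]
top 0.1 117 radial pct [-0.057 -0.036  0.13 ] cross [-0.024  0.062]
top 0.15 60 radial pct [-0.04  -0.036  0.007] cross [-0.028  0.036]
top 0.2 89 radial pct [-0.039 -0.036 -0.023] cross [-0.033  0.022]
top 0.25 97 radial pct [-0.04  -0.035 -0.026] cross [-0.025  0.026]
top 0.3 311 radial pct [-0.128 -0.045  0.033] cross [-0.058  0.069]
top 0.35 2109 radial pct [-0.126 -0.017  0.038] cross [-0.062  0.067]
side 0.05 317 radial pct [-0.06   0.025  0.129] cross [-0.036  0.099]
side 0.1 291 radial pct [-0.056 -0.03   0.127] cross [-0.023  0.065]
side 0.15 317 radial pct [-0.04  -0.028  0.012] cross [-0.022  0.042]
side 0.2 236 radial pct [-0.038 -0.022  0.021] cross [0.009 0.041]
side 0.25 164 radial pct [-0.036 -0.015  0.031] cross [-0.027  0.042]
side 0.3 570 radial pct [-0.125 -0.037  0.015] cross [-0.048  0.073]
side 0.35 1394 radial pct [-0.118 -0.027  0.025] cross [-0.053  0.072]
```

```bash
cat > arm.py <<'E'
# lean estimate: centre of the shade's rim circle in the (yaw-levelled) lamp frame, from 4 depth pictures; linear fit of a(t) with model
import sys,json; from h import *
from scipy.optimize import least_squares
from scipy.spatial import cKDTree
G=0.019; XO=float(open("xo.txt").read()) if __import__("os").path.exists("xo.txt") else 0.
def frame():
    s=env.sense(); R=np.array(s["tool_rot"]); yaw=np.arctan2(R[1,0],R[0,0])
    p=np.arctan2(R[2,1],-R[2,2])            # tip about tool x, + left
    p=-np.arctan2(-R[2,1],-R[2,2])
    pit=np.arcsin(np.clip(R[2,0],-1,1))
    hd=s["tcp_pos"]-G*R[:,2]
    Rl=np.array([[np.cos(yaw),-np.sin(yaw),0],[np.sin(yaw),np.cos(yaw),0],[0,0,1]])
    return s,p,pit,hd,Rl
def lean(name,full=False):
    s,p,pit,hd,Rl=frame(); im,d=env.capture(name)
    Q=(cloud(name,d).reshape(-1,3)-hd)@Rl; Q=Q[(d.ravel()>0)]
    m=(Q[:,0]>.15)&(Q[:,0]<.27)&(abs(Q[:,1])<.27)&(Q[:,2]>.14)&(Q[:,2]<.36)
    q=Q[m]; a=0.
    a=-np.median(q[:,1])/.3 if 0 else np.arcsin(np.clip(np.median(q[:,1])/.3,-.9,.9))
    zr=q[:,2]
    lo=q[(zr<np.percentile(zr,2)+.03)]
    f=lambda c:np.hypot(lo[:,0]-c[0],lo[:,1]-c[1])-c[2]
    r=least_squares(f,[.21,np.median(q[:,1]),.05],loss="soft_l1",f_scale=.003)
    yc=r.x[1]; 
    return s["time"],p,np.arcsin(np.clip(yc/.3,-.9,.9)),r.x,len(lo),pit,hd,np.std(r.fun)
def measure(names=("side","top","side","top"),v=True):
    M=[lean(n) for n in names]
    t=np.array([m[0] for m in M]); a=np.array([m[2] for m in M])
    c=np.polyfit(t-t[-1]-.05,a,1) 
    if v: print("t",t.round(2),"p",np.round([m[1] for m in M],4),"lean",a.round(4),"fit r",M[0][3].round(3),M[1][3].round(3),M[0][4],M[1][4])
    return c[1],c[0],M[-1]
if __name__=="__main__":
    a,da,m=measure(); print("now a %.4f da %.3f p %.4f pitch %.4f handle"%(a,da,m[1],m[5]),m[6].round(4))
E
python3 -m inch '0 0 0 0 0 0 1;0 0 0 0 0 0 1;0 0 0 0 0 0 1;0 0 0 0 0 0 1;0 0 0 0 0 0 1;0 0 0 0 0 0 1' >/dev/null;python3 to.py .471 -.338 .071; python3 arm.py
```

```text
t 3.38 tcp [ 0.4734 -0.3385  0.0759] yaw 10.51 shares [-0.11 -0.05  0.25] F [-2.44  2.65  2.27] T [ 0.273  0.323 -0.076] w 0.019 gf 61.2
t [3.38 3.43 3.48 3.53] p [-0.0002 -0.0002 -0.0001 -0.0001] lean [-0.5496 -0.5457 -0.5254 -0.5457] fit r [ 0.209 -0.157  0.051] [ 0.206 -0.156  0.044] 131 480
now a -0.5335 da 0.065 p -0.0001 pitch 0.0004 handle [ 0.4734 -0.3385  0.0949]
```

```bash
sed -i 's/("side","top","side","top")/("top",)*4/' arm.py
cat > plan.py <<'E'
# plan.py N a_target p_end [dy list tool shares] : measure, then solve for base tips over N rows
import sys; from arm import *
N=int(sys.argv[1]); at=float(sys.argv[2]); pe=float(sys.argv[3])
dy=np.array([float(x) for x in sys.argv[4].split()]) if len(sys.argv)>4 and sys.argv[4] else np.zeros(0)
pmax=float(sys.argv[5]) if len(sys.argv)>5 else .2
dy=np.r_[dy,np.zeros(max(0,N-len(dy)))][:N]
from scipy.ndimage import uniform_filter1d
H=1/12; n=10; h=H/n; LAG=6   # command-to-motion lag in substeps
J=.0132
def sim(a,da,p0,P,stop=True,hist=False):
    pc=np.r_[np.full(LAG,p0),np.interp(np.arange(1,N*n+1)/n,np.arange(N+1),np.r_[p0,P])][:N*n]
    yd=np.r_[np.zeros(LAG),np.repeat(-dy*.02/H,n)][:N*n]
    yd=uniform_filter1d(yd,7,mode="nearest"); pc=uniform_filter1d(pc,7,mode="nearest")
    pd=np.gradient(pc,h); yh=yd+.019*pd; yb=np.gradient(yh,h)
    A=[]
    for k in range(N*n):
        dd=(.47*np.sin(a)-.405*(a-pc[k])-.005*(da-pd[k])-.048*yb[k])/J
        da+=dd*h; a+=da*h
        if stop and a-pc[k]<-.55: a=pc[k]-.55; da=pd[k]
        if stop and a-pc[k]>.55: a=pc[k]+.55; da=pd[k]
        if hist: A.append((a,da,a-pc[k]))
    return (a,da,A) if hist else (a,da)
a,da,m=measure(); p0=m[1]
print("now a %.4f da %.3f p %.4f pitch %.4f handle"%(a,da,p0,m[5]),m[6].round(4))
def cost(P):
    e=sim(a,da,p0,P); d=np.diff(np.r_[p0,P,P[-1]])
    return np.r_[20*(e[0]-at),10*(e[1]),3*(P[-1]-pe),3*d,3*np.diff(d)]
best=None
for g in (0.,.05,.1,-.05,-.1):
    r=least_squares(cost,np.linspace(p0,pe,N)+g*np.sin(np.linspace(.3,2.8,N)),bounds=(-pmax,pmax))
    if best is None or r.cost<best.cost: best=r
sh=np.clip((-np.diff(np.r_[p0,best.x])/np.radians(5)).round(2),-1,1)
P=p0-np.cumsum(sh)*np.radians(5); e=sim(a,da,p0,P,hist=True); A=np.array(e[2])[n-1::n]
print("ax:",sh.tolist()); print("a:",A[:,0].round(3).tolist()); print("da:",A[:,1].round(2).tolist()); print("q:",A[:,2].round(3).tolist()); print("p:",P.round(3).tolist())
E
python3 -m inch '0 0 0 0 0 -.1 1;0 0 0 0 0 -.2 1;0 0 0 0 0 -.3 1;0 0 0 0 0 -.4 1;0 0 0 0 0 -.5 1;0 0 0 0 0 -.5 1;0 0 0 0 0 -.5 1;0 0 0 0 0 -.5 1;0 0 0 0 0 -.4 1;0 0 0 0 0 -.3 1'|head -2; python3 -m inch '0 0 0 0 0 -.3 1;0 0 0 0 0 -.3 1;0 0 0 0 0 -.2 1;0 0 0 0 0 -.2 1;0 0 0 0 0 -.15 1;0 0 0 0 0 -.1 1;0 0 0 0 0 -.05 1;0 0 0 0 0 0 1'|head -2
python3 to.py .471 -.338 .17
python3 plan.py 22 0 0
python3 - <<'E'
from h import *
for n in("top","side"):
    im,d=env.capture(n); cv2.imwrite(f"pics/{n}3.png",im)
cv2.imwrite("pics/v3.png",cv2.resize(cv2.imread("pics/side3.png")[20:260,260:560],(750,600)))
E
```

```text
time: 4.42
tcp_pos: [0.4736, -0.339, 0.1512]
time: 5.08
tcp_pos: [0.4733, -0.3388, 0.1753]
t 5.08 tcp [ 0.4733 -0.3388  0.1753] yaw 10.5 shares [-0.1  -0.06  0.27] F [ 0.27 -0.05 -7.84] T [0.222 0.169 0.007] w 0.0187 gf 59.8
t [5.08 5.13 5.18 5.23] p [ 0.     -0.0002 -0.0004 -0.0005] lean [-0.549  -0.5491 -0.5496 -0.5504] fit r [ 0.207 -0.157  0.044] [ 0.207 -0.157  0.044] 583 580
now a -0.5507 da -0.010 p -0.0005 pitch -0.0004 handle [ 0.4731 -0.3387  0.1939]
ax: [-0.14, -0.13, -0.13, -0.13, -0.14, -0.08, -0.06, -0.04, -0.03, -0.01, 0.01, 0.04, 0.06, 0.1, 0.13, 0.18, 0.23, 0.27, 0.27, 0.19, 0.02, -0.12]
a: [-0.546, -0.534, -0.522, -0.511, -0.499, -0.487, -0.474, -0.459, -0.44, -0.417, -0.39, -0.358, -0.322, -0.282, -0.238, -0.192, -0.146, -0.102, -0.063, -0.034, -0.017, -0.013]
da: [0.15, 0.14, 0.14, 0.14, 0.15, 0.15, 0.17, 0.2, 0.25, 0.3, 0.35, 0.41, 0.46, 0.5, 0.54, 0.56, 0.55, 0.51, 0.42, 0.29, 0.13, -0.02]
q: [-0.55, -0.55, -0.55, -0.55, -0.55, -0.548, -0.541, -0.53, -0.514, -0.494, -0.467, -0.433, -0.393, -0.346, -0.292, -0.234, -0.17, -0.104, -0.042, 0.008, 0.036, 0.038]
p: [0.012, 0.023, 0.034, 0.046, 0.058, 0.065, 0.07, 0.074, 0.076, 0.077, 0.076, 0.073, 0.068, 0.059, 0.047, 0.032, 0.012, -0.012, -0.035, -0.052, -0.054, -0.043]
```

View pics/v3.png

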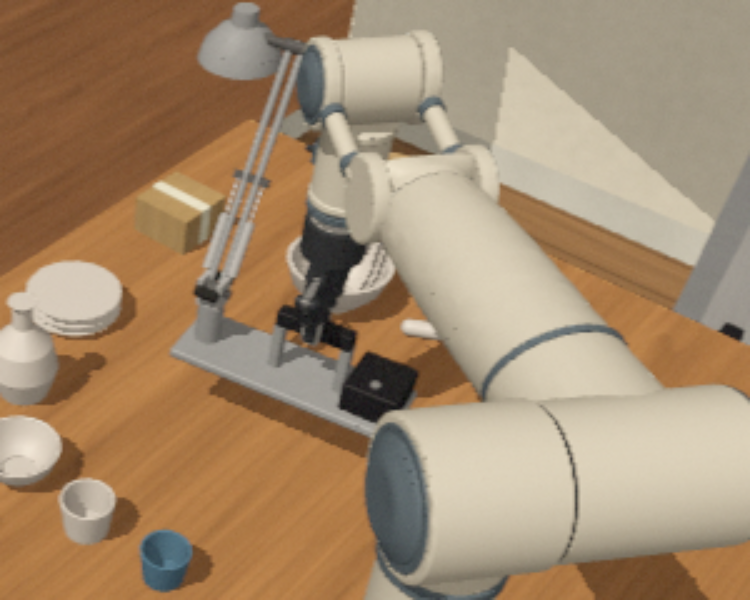

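The picture shows the lamp lifted level, about 0.1 m up, with the arm still on its right stop at a lean of -0.55. I start raising the arm.

```bash
python3 -m inch '-.14 0 0 0 0 0 1;-.13 0 0 0 0 0 1;-.13 0 0 0 0 0 1;-.13 0 0 0 0 0 1;-.14 0 0 0 0 0 1;-.08 0 0 0 0 0 1;-.06 0 0 0 0 0 1;-.04 0 0 0 0 0 1;-.03 0 0 0 0 0 1'|head -1; python3 plan.py 14 0 0
```

```text
time: 6.13
t [6.13 6.18 6.23 6.28] p [0.0771 0.0771 0.0768 0.0767] lean [-0.4667 -0.4619 -0.458  -0.4557] fit r [ 0.207 -0.135  0.045] [ 0.207 -0.134  0.045] 527 525
now a -0.4513 da 0.074 p 0.0767 pitch -0.0000 handle [ 0.473  -0.3373  0.1942]
ax: [-0.19, -0.1, 0.01, 0.1, 0.18, 0.23, 0.26, 0.27, 0.25, 0.2, 0.13, 0.04, -0.06, -0.13]
a: [-0.443, -0.429, -0.404, -0.37, -0.327, -0.277, -0.224, -0.17, -0.12, -0.076, -0.041, -0.017, -0.003, 0.001]
da: [0.12, 0.22, 0.35, 0.46, 0.56, 0.62, 0.65, 0.63, 0.57, 0.48, 0.36, 0.23, 0.11, 0.01]
q: [-0.526, -0.525, -0.506, -0.468, -0.413, -0.346, -0.271, -0.195, -0.122, -0.058, -0.008, 0.025, 0.038, 0.036]
p: [0.093, 0.102, 0.101, 0.092, 0.077, 0.057, 0.034, 0.01, -0.011, -0.029, -0.04, -0.044, -0.038, -0.027]
```

```bash
python3 -m inch '-.19 0 0 0 0 0 1;-.1 0 0 0 0 0 1;0 0 0 0 0 0 1;.1 0 0 0 0 0 1;.18 0 0 0 0 0 1'|head -1; python3 plan.py 12 0 0
```

```text
time: 6.75
t [6.75 6.8  6.85 6.9 ] p [0.0769 0.0758 0.0769 0.0775] lean [-0.3729 -0.3569 -0.341  -0.3238] fit r [ 0.207 -0.109  0.044] [ 0.207 -0.105  0.045] 567 537
now a -0.3078 da 0.326 p 0.0775 pitch -0.0000 handle [ 0.473  -0.3377  0.1942]
ax: [0.18, 0.17, 0.17, 0.16, 0.14, 0.13, 0.1, 0.07, 0.04, -0.01, -0.05, -0.07]
a: [-0.277, -0.24, -0.202, -0.163, -0.126, -0.092, -0.063, -0.04, -0.022, -0.011, -0.005, -0.004]
da: [0.41, 0.45, 0.47, 0.46, 0.43, 0.38, 0.32, 0.25, 0.18, 0.1, 0.04, -0.01]
q: [-0.348, -0.296, -0.243, -0.19, -0.139, -0.094, -0.054, -0.023, -0.0, 0.013, 0.016, 0.012]
p: [0.062, 0.047, 0.032, 0.018, 0.006, -0.005, -0.014, -0.02, -0.024, -0.023, -0.019, -0.012]
```

```bash
sed -i 's/\.47\*np/.484*np/; s/J=.0132/J=.0136/' plan.py; python3 -m inch '.1 0 0 0 0 0 1;.15 0 0 0 0 0 1;.16 0 0 0 0 0 1;.16 0 0 0 0 0 1;.15 0 0 0 0 0 1'|head -1; python3 plan.py 10 0 0
```

```text
time: 7.37
t [7.37 7.42 7.47 7.52] p [0.0137 0.0131 0.0141 0.0146] lean [-0.1595 -0.1482 -0.1389 -0.1318] fit r [ 0.207 -0.048  0.044] [ 0.207 -0.044  0.044] 597 585
now a -0.1215 da 0.184 p 0.0146 pitch -0.0002 handle [ 0.4732 -0.3389  0.1941]
ax: [-0.09, -0.03, 0.03, 0.08, 0.11, 0.12, 0.1, 0.05, -0.0, -0.05]
a: [-0.107, -0.094, -0.08, -0.064, -0.047, -0.031, -0.017, -0.006, 0.001, 0.004]
da: [0.16, 0.16, 0.18, 0.2, 0.2, 0.19, 0.16, 0.11, 0.06, 0.02]
q: [-0.125, -0.118, -0.104, -0.084, -0.059, -0.033, -0.009, 0.009, 0.019, 0.021]
p: [0.022, 0.025, 0.022, 0.016, 0.006, -0.005, -0.013, -0.018, -0.018, -0.013]
```

```bash
sed -i 's/a-pc\[k\])-\.005/a-pc[k]-PB)-.005/; s/^J=/PB=-.012; J=/' plan.py; python3 -m inch '-.15 0 0 0 0 0 1;-.06 0 0 0 0 0 1;0 0 0 0 0 0 1;.06 0 0 0 0 0 1;.1 0 0 0 0 0 1;.12 0 0 0 0 0 1;.08 0 0 0 0 0 1'|head -1; python3 plan.py 10 0 0
```

```text
time: 8.15
t [8.15 8.2  8.25 8.3 ] p [0.0008 0.0006 0.0012 0.0015] lean [-0.0661 -0.0642 -0.0643 -0.0662] fit r [ 0.207 -0.02   0.044] [ 0.207 -0.019  0.044] 624 587
now a -0.0653 da -0.001 p 0.0015 pitch -0.0002 handle [ 0.4732 -0.339   0.1941]
ax: [-0.35, -0.21, -0.06, 0.07, 0.15, 0.19, 0.19, 0.14, 0.06, -0.03]
a: [-0.069, -0.073, -0.074, -0.068, -0.056, -0.04, -0.024, -0.01, -0.0, 0.003]
da: [-0.07, -0.04, 0.03, 0.11, 0.17, 0.2, 0.19, 0.15, 0.08, 0.02]
q: [-0.082, -0.113, -0.126, -0.121, -0.1, -0.07, -0.037, -0.008, 0.011, 0.017]
p: [0.032, 0.05, 0.056, 0.05, 0.036, 0.02, 0.003, -0.009, -0.014, -0.012]
```

```bash
python3 -m inch '-.35 0 0 0 0 0 1;-.21 0 0 0 0 0 1;-.06 0 0 0 0 0 1;.07 0 0 0 0 0 1;.15 0 0 0 0 0 1;.18 0 0 0 0 0 1;.17 0 0 0 0 0 1;.1 0 0 0 0 0 1'|head -1; python3 plan.py 10 0 .012
```

```text
time: 9.02
t [9.02 9.07 9.12 9.17] p [-0.004  -0.0042 -0.0034 -0.0029] lean [0.0506 0.0651 0.08   0.0936] fit r [0.208 0.015 0.044] [0.207 0.02  0.044] 598 602
now a 0.1082 da 0.287 p -0.0029 pitch -0.0003 handle [ 0.4732 -0.3393  0.194 ]
ax: [0.66, 0.36, 0.04, -0.23, -0.4, -0.46, -0.42, -0.28, -0.07, 0.14]
a: [0.134, 0.155, 0.16, 0.148, 0.123, 0.089, 0.054, 0.025, 0.006, 0.001]
da: [0.32, 0.17, -0.03, -0.23, -0.37, -0.43, -0.4, -0.3, -0.15, -0.0]
q: [0.16, 0.228, 0.253, 0.236, 0.184, 0.113, 0.039, -0.021, -0.057, -0.062]
p: [-0.061, -0.092, -0.095, -0.075, -0.04, -0.0, 0.036, 0.061, 0.067, 0.055]
```

```bash
cat > fit.py <<'E'
import numpy as np
from scipy.optimize import least_squares
from scipy.ndimage import uniform_filter1d
S=[(.0767,-.4513,.074,[-.19,-.1,0,.1,.18],[-.3729,-.3569,-.341,-.3238]),
(.0777,-.3078,.326,[.1,.15,.16,.16,.15],[-.1595,-.1482,-.1389,-.1318]),
(.0148,-.1215,.184,[-.15,-.06,0,.06,.1,.12,.08],[-.0661,-.0642,-.0643,-.0662]),
(.0017,-.0653,-.03,[-.35,-.21,-.06,.07,.15,.18,.17,.1],[.0506,.0651,.08,.0936])]
n=20;h=1/12/n
def run(th,s,adj):
    mg,Ji,PB,lag,lev,fc,damp=th; p0,a,da,ax,obs=s; a+=adj[0]; da+=adj[1]
    P=p0-np.r_[0,np.cumsum(ax)]*np.radians(5); N=len(ax)*n+int(.2/h)
    t=np.arange(N)*h; pc=uniform_filter1d(np.interp((t-lag)*12,np.arange(len(P)),P),15,mode="nearest")
    pd=np.gradient(pc,h); pdd=np.gradient(pd,h); A=[]
    for k in range(N):
        dd=(mg*np.sin(a)-.405*(a-pc[k]-PB)-damp*(da-pd[k])-fc*np.tanh((da-pd[k])/.02)-.048*lev*pdd[k])/Ji
        da+=dd*h;a+=da*h;A.append(a)
    T=len(ax)/12+np.arange(4)*.05
    return np.interp(T,t+h,A)
N0=[.47,.0132,0,.04,.019,.0,.005]; W=[.015,.0005,.02,.03,.02,.003,.004]
def res(x,full=False):
    th=np.array(N0)+np.array(W)*x[:7]; r=[]
    for i,s in enumerate(S):
        ad=x[7+2*i:9+2*i]*[.002,.03]; r.append((run(th,s,ad)-s[4])/.003)
    return r if full else np.r_[np.concatenate(r),x]
r=least_squares(res,np.zeros(7+2*len(S))); print(dict(zip(["mg","J","PB","lag","lev","fc","damp"],(np.array(N0)+np.array(W)*r.x[:7]).round(4))),"adj",r.x[7:].round(1)); print([np.round(q*.003,4).tolist() for q in res(r.x,True)])
E
python3 fit.py
```

```text
{'mg': np.float64(0.4795), 'J': np.float64(0.013), 'PB': np.float64(-0.0062), 'lag': np.float64(0.0404), 'lev': np.float64(0.0188), 'fc': np.float64(0.0031), 'damp': np.float64(0.0048)} adj [-0.   0.   0.1  0.3 -0.4 -1.4  0.1  0.7]
[[0.0001, 0.0002, 0.0003, -0.0006], [-0.0015, -0.0004, 0.0002, 0.001], [0.0019, 0.0005, -0.0006, -0.0006], [0.0004, 0.0006, -0.0004, -0.0006]]
```

```bash
sed -i 's/3\*(P\[-1\]-pe),3\*d,3\*np.diff(d)/10*(P[-1]-pe),1*d,3*np.diff(d)/' plan.py; ST=".108 .285 -.003" python3 plan.py 10 0 .006
```

```text
now a 0.1080 da 0.285 p -0.0030 pitch 0.0000 handle [0. 0. 0.]
ax: [0.65, 0.39, 0.08, -0.26, -0.46, -0.49, -0.36, -0.14, 0.07, 0.35]
a: [0.133, 0.151, 0.152, 0.135, 0.105, 0.069, 0.036, 0.013, 0.003, 0.001]
da: [0.3, 0.14, -0.09, -0.29, -0.41, -0.43, -0.35, -0.21, -0.07, 0.0]
q: [0.165, 0.228, 0.25, 0.225, 0.163, 0.086, 0.016, -0.029, -0.043, -0.029]
p: [-0.06, -0.094, -0.101, -0.078, -0.038, 0.005, 0.036, 0.048, 0.042, 0.012]
```

```bash
python3 -m inch '.65 0 0 0 0 0 1;.39 0 0 0 0 0 1;.08 0 0 0 0 0 1;-.26 0 0 0 0 0 1;-.46 0 0 0 0 0 1;-.49 0 0 0 0 0 1;-.36 0 0 0 0 0 1;-.14 0 0 0 0 0 1;.07 0 0 0 0 0 1;.35 0 0 0 0 0 1'|head -1; python3 plan.py 10 0 .006
```

```text
time: 10.05
t [10.05 10.1  10.15 10.2 ] p [0.0116 0.0085 0.0103 0.0112] lean [0.0544 0.0665 0.0788 0.09  ] fit r [0.207 0.016 0.043] [0.207 0.02  0.044] 617 586
now a 0.1044 da 0.281 p 0.0112 pitch -0.0004 handle [ 0.4731 -0.3393  0.1939]
ax: [0.77, 0.47, 0.1, -0.26, -0.48, -0.51, -0.38, -0.15, 0.07, 0.36]
a: [0.131, 0.152, 0.156, 0.139, 0.109, 0.072, 0.039, 0.015, 0.003, 0.001]
da: [0.33, 0.17, -0.07, -0.28, -0.42, -0.44, -0.36, -0.22, -0.07, -0.0]
q: [0.154, 0.229, 0.257, 0.234, 0.171, 0.091, 0.019, -0.028, -0.043, -0.029]
p: [-0.056, -0.097, -0.106, -0.083, -0.041, 0.003, 0.037, 0.05, 0.043, 0.012]
```

```bash
sed -i 's/^(.0017,-.0653.*/(.0017,-.0653,-.03,[-.35,-.21,-.06,.07,.15,.18,.17,.1],[.0506,.0651,.08,.0936]),\n(-.0027,.1082,.285,[.65,.39,.08,-.26,-.46,-.49,-.36,-.14,.07,.35],[.0544,.0665,.0788,.09])]/' fit.py; python3 fit.py
```

```text
{'mg': np.float64(0.4811), 'J': np.float64(0.0129), 'PB': np.float64(-0.0026), 'lag': np.float64(0.0609), 'lev': np.float64(0.0328), 'fc': np.float64(0.0044), 'damp': np.float64(0.0073)} adj [ 0.1  0.3  0.1  0.4 -0.5 -1.7 -0.  -0.2 -0.1 -0.1]
[[-0.0001, 0.0005, 0.0005, -0.001], [-0.0013, -0.0, 0.0003, 0.0004], [0.0014, 0.0004, -0.0004, -0.0001], [-0.0004, 0.0005, -0.0001, -0.0], [0.0032, 0.0015, -0.0011, -0.0025]]
```

```bash
python3 - <<'E'
s=open("plan.py").read()
s=s.replace(".4795*",".481*").replace("-.005*(da","-.0073*(da").replace("-.003*np","-.0044*np").replace("PB=-.0062; J=.013","PB=-.0026; J=.0129").replace("LAG=5","LAG=7").replace(".019*pd",".033*pd")
s=s.replace("def sim(a,da,p0,P,stop=True,hist=False):","N0=N; N=N+2; dy=np.r_[dy,0,0]\ndef sim(a,da,p0,P,stop=True,hist=False):\n    P=np.r_[P,P[-1],P[-1]]")
s=s.replace("np.linspace(p0,pe,N)","np.linspace(p0,pe,N0)").replace("linspace(.3,2.8,N)","linspace(.3,2.8,N0)")
open("plan.py","w").write(s)
s=open("arm.py").read().replace(".4795*",".481*").replace("p+.0062","p+.0026").replace(".003*np.tanh",".0044*np.tanh").replace("/.013;","/.0129;")
open("arm.py","w").write(s)
E
ST=".1044 .281 .0112" python3 plan.py 9 0 .003
```

```text
now a 0.1044 da 0.281 p 0.0112 pitch 0.0000 handle [0. 0. 0.]
ax: [0.78, 0.48, 0.11, -0.25, -0.45, -0.45, -0.29, -0.06, 0.06]
a: [0.132, 0.158, 0.165, 0.151, 0.122, 0.086, 0.052, 0.028, 0.013, 0.006, 0.005]
da: [0.39, 0.22, -0.04, -0.27, -0.41, -0.43, -0.36, -0.23, -0.12, -0.05, 0.0]
q: [0.141, 0.227, 0.267, 0.253, 0.196, 0.121, 0.053, 0.009, -0.008, -0.011, -0.012]
p: [-0.057, -0.099, -0.108, -0.087, -0.047, -0.008, 0.017, 0.023, 0.017]
```

```bash
python3 -m inch '.8 0 0 0 0 0 1;.5 0 0 0 0 0 1;.1 0 0 0 0 0 1;-.25 0 0 0 0 0 1;-.45 0 0 0 0 0 1;-.45 0 0 0 0 0 1;-.3 0 0 0 0 0 1;-.07 0 0 0 0 0 1;.06 0 0 0 0 0 1'|head -1; python3 plan.py 8 0 .003
```

```text
time: 11.0
t [11.   11.05 11.1  11.15] p [0.0182 0.0171 0.017  0.017 ] lean [-0.0795 -0.0922 -0.1066 -0.1217] fit r [ 0.207 -0.024  0.044] [ 0.207 -0.028  0.044] 592 572
now a -0.1339 da -0.255 p 0.0170 pitch -0.0001 handle [ 0.4732 -0.3385  0.1942]
ax: [-0.82, -0.4, 0.1, 0.46, 0.57, 0.42, 0.13, -0.08]
a: [-0.158, -0.175, -0.169, -0.142, -0.103, -0.063, -0.032, -0.013, -0.004, -0.0]
da: [-0.32, -0.09, 0.21, 0.42, 0.5, 0.44, 0.3, 0.16, 0.08, 0.01]
q: [-0.196, -0.274, -0.29, -0.245, -0.163, -0.077, -0.017, 0.008, 0.013, 0.016]
p: [0.089, 0.124, 0.115, 0.075, 0.025, -0.012, -0.023, -0.016]
```

```bash
sed -i 's/\[.0544,.0665,.0788,.09\])\]/[.0544,.0665,.0788,.09]),\n(.0112,.1044,.281,[.8,.5,.1,-.25,-.45,-.45,-.3,-.07,.06],[-.0795,-.0922,-.1066,-.1217])]/' fit.py; python3 fit.py; sed -e 's/W=\[.*/W=[.015,.0005,.02,.03,.06,.006,.02]/' fit.py > fit2.py; python3 fit2.py
```

```text
{'mg': np.float64(0.4811), 'J': np.float64(0.0127), 'PB': np.float64(-0.0029), 'lag': np.float64(0.0397), 'lev': np.float64(0.0284), 'fc': np.float64(0.0036), 'damp': np.float64(0.0081)} adj [-0.1 -0.3  0.2  0.9 -0.6 -2.  -0.1 -0.5  0.1  0.6 -0.4 -1.8]
[[0.0006, 0.0007, 0.0003, -0.0011], [0.0, 0.0003, -0.0002, -0.0006], [0.0016, 0.0004, -0.0005, -0.0001], [0.0007, 0.0009, -0.0004, -0.0007], [0.0037, 0.0015, -0.0015, -0.0026], [0.0032, -0.0002, -0.0011, -0.0008]]
{'mg': np.float64(0.4801), 'J': np.float64(0.0126), 'PB': np.float64(-0.0036), 'lag': np.float64(0.0487), 'lev': np.float64(0.0512), 'fc': np.float64(0.003), 'damp': np.float64(0.0102)} adj [-0.1 -0.2  0.1  0.6 -0.5 -2.  -0.   0.   0.1  0.7 -0.4 -2. ]
[[-0.0002, 0.0007, 0.0006, -0.0008], [0.0004, 0.0008, -0.0001, -0.0011], [0.0013, 0.0005, -0.0004, -0.0001], [0.0011, 0.0012, -0.0004, -0.0014], [0.0024, 0.0017, -0.001, -0.0023], [0.0025, -0.0003, -0.0009, -0.0003]]
```

```bash
python3 - <<'E'
s=open("plan.py").read()
s=s.replace("-.0073*(da","-.008*(da").replace("-.0044*np","-.0035*np").replace("PB=-.0026; J=.0129","PB=-.003; J=.0127").replace("LAG=7","LAG=5").replace(".033*pd",".03*pd")
s=s.replace("1*d,3*np.diff(d)","1*d,3*np.diff(d),3*d[-2]")
s=s.replace("if best is None","\n    if best is None")
open("plan.py","w").write(s)
s=open("arm.py").read()
i=s.index("c=np.polyfit"); j=s.index("\n",i)
s=s[:i]+"F=np.c_[T**2/2,T,np.ones_like(T)]/.001; c=np.linalg.lstsq(np.r_[F,[[2.,0,0]]],np.r_[a/.001,2*acc],rcond=None)[0][1:]"+s[j:]
s=s.replace('("top",)*4','("top",)*3')
open("arm.py","w").write(s)
E
ST="-.137 -.305 .017" python3 plan.py 8 0 .003
```

```text
now a -0.1370 da -0.305 p 0.0170 pitch 0.0000 handle [0. 0. 0.]
ax: [-0.86, -0.44, 0.08, 0.47, 0.6, 0.47, 0.16, -0.09]
a: [-0.166, -0.183, -0.175, -0.145, -0.104, -0.064, -0.033, -0.015, -0.006, -0.003]
da: [-0.35, -0.08, 0.23, 0.44, 0.52, 0.45, 0.3, 0.16, 0.08, 0.0]
q: [-0.22, -0.294, -0.302, -0.248, -0.161, -0.073, -0.015, 0.006, 0.011, 0.014]
p: [0.092, 0.13, 0.123, 0.082, 0.03, -0.011, -0.025, -0.017]
```

```bash
python3 -m inch '-.86 0 0 0 0 0 1;-.44 0 0 0 0 0 1;.08 0 0 0 0 0 1;.47 0 0 0 0 0 1;.6 0 0 0 0 0 1;.47 0 0 0 0 0 1;.16 0 0 0 0 0 1;-.09 0 0 0 0 0 1'|head -1; python3 plan.py 5 0 .003
```

```text
time: 11.87
t [11.87 11.92 11.97] p [-0.0179 -0.0161 -0.0161] lean [-0.0343 -0.0308 -0.0322] fit r [ 0.208 -0.01   0.044] [ 0.207 -0.009  0.044] 595 605
now a -0.0353 da -0.098 p -0.0161 pitch -0.0002 handle [ 0.4733 -0.3394  0.194 ]
ax: [-0.69, -0.24, 0.23, 0.41, 0.21]
a: [-0.048, -0.055, -0.046, -0.029, -0.013, -0.004, -0.001]
da: [-0.18, 0.0, 0.17, 0.22, 0.16, 0.07, 0.01]
q: [-0.062, -0.11, -0.101, -0.056, -0.013, 0.005, 0.008]
p: [0.044, 0.065, 0.045, 0.009, -0.009]
```

```bash
python3 -m inch '-.69 0 0 0 0 0 1;-.24 0 0 0 0 0 1;.23 0 0 0 0 0 1;.41 0 0 0 0 0 1;.21 0 0 0 0 0 1'|head -1; python3 plan.py 6 0 .003
```

```text
time: 12.43
t [12.43 12.48 12.53] p [-0.0121 -0.0125 -0.0107] lean [0.0318 0.0453 0.0563] fit r [0.207 0.01  0.043] [0.207 0.014 0.044] 625 615
now a 0.0664 da 0.185 p -0.0107 pitch -0.0002 handle [ 0.4732 -0.3396  0.1941]
ax: [0.57, 0.18, -0.23, -0.43, -0.35, -0.08]
a: [0.083, 0.088, 0.077, 0.054, 0.031, 0.014, 0.005, 0.003]
da: [0.18, -0.03, -0.21, -0.29, -0.26, -0.15, -0.07, -0.01]
q: [0.118, 0.157, 0.143, 0.092, 0.034, -0.001, -0.014, -0.016]
p: [-0.06, -0.076, -0.056, -0.019, 0.012, 0.019]
```

```bash
sed -i 's/-.1066,-.1217\])\]/-.1066,-.1217]),\n(.017,-.137,-.305,[-.86,-.44,.08,.47,.6,.47,.16,-.09],[-.0343,-.0308,-.0322,-.0353]),\n(-.0165,-.0353,-.098,[-.69,-.24,.23,.41,.21],[.0318,.0453,.0563,.0664])]/; s/W=\[.*/W=[.015,.0005,.02,.03,.06,.006,.01]/' fit.py; sed -i 's/^    pd=np.gradient(pc,h)/    &/' fit.py; python3 fit.py; sed 's/mode="nearest")$/mode="nearest")/; s/,15,mode/,45,mode/' fit.py>fit2.py; python3 fit2.py|head -1
```

```text
File "fit.py", line 17
    pd=np.gradient(pc,h); pdd=np.gradient(pd,h); A=[]
IndentationError: unexpected indent
  File "fit2.py", line 17
    pd=np.gradient(pc,h); pdd=np.gradient(pd,h); A=[]
IndentationError: unexpected indent
```

```bash
sed -i 's/^ *pd=np.gradient/    pd=np.gradient/' fit.py; python3 fit.py; sed 's/,15,mode/,41,mode/' fit.py>fit2.py; python3 fit2.py
```

```text
{'mg': np.float64(0.4842), 'J': np.float64(0.0129), 'PB': np.float64(-0.002), 'lag': np.float64(0.0218), 'lev': np.float64(0.0497), 'fc': np.float64(0.0047), 'damp': np.float64(0.0036)} adj [-0.2 -0.3  0.1  0.9 -0.7 -2.2 -0.2 -1.2  0.   0.5 -0.3 -1.4 -0.2 -1.5
  0.5  2.4]
[[0.0022, 0.0014, 0.0, -0.0025], [0.0011, 0.0008, -0.0004, -0.0014], [0.0024, 0.0004, -0.0008, -0.0004], [0.0008, 0.0009, -0.0004, -0.0006], [0.0036, 0.0015, -0.0015, -0.0025], [0.0027, -0.0003, -0.001, -0.0005], [-0.0022, -0.0019, 0.0007, 0.003], [0.0003, -0.0002, -0.0004, -0.0008]]
{'mg': np.float64(0.484), 'J': np.float64(0.0132), 'PB': np.float64(-0.0021), 'lag': np.float64(0.0355), 'lev': np.float64(0.0587), 'fc': np.float64(0.0051), 'damp': np.float64(0.0047)} adj [-0.2 -0.1  0.2  1.  -0.5 -1.1 -0.3 -1.2  0.1  0.8 -0.2 -1.2 -0.3 -1.9
  0.5  2.2]
[[0.002, 0.0013, 0.0002, -0.0026], [0.0005, 0.0005, -0.0001, -0.0011], [0.0027, 0.0007, -0.0008, -0.001], [0.0007, 0.0009, -0.0002, -0.0007], [0.003, 0.0011, -0.0011, -0.0022], [0.0025, -0.0006, -0.001, -0.0002], [-0.0027, -0.002, 0.0009, 0.0037], [-0.0006, -0.0005, 0.0, -0.0003]]
```

```bash
python3 - <<'E'
s=open("plan.py").read()
s=s.replace(".481*",".484*").replace("-.008*(da","-.004*(da").replace("-.0035*np","-.005*np").replace("PB=-.003; J=.0127","PB=-.002; J=.013").replace("LAG=5","LAG=3").replace(".03*pd",".05*pd").replace("/.03)","/.015)")
open("plan.py","w").write(s)
s=open("arm.py").read().replace(".481*",".484*").replace("p+.0026","p+.002").replace(".0044*np.tanh",".005*np.tanh").replace("/.0129;","/.013;").replace('("top",)*3','("top",)*4')
open("arm.py","w").write(s)
E
ST=".0655 .185 -.011" python3 plan.py 6 0 .002
```

```text
now a 0.0655 da 0.185 p -0.0110 pitch 0.0000 handle [0. 0. 0.]
ax: [0.52, 0.16, -0.19, -0.36, -0.31, -0.09]
a: [0.082, 0.086, 0.073, 0.051, 0.028, 0.012, 0.004, 0.001]
da: [0.17, -0.05, -0.22, -0.29, -0.25, -0.15, -0.07, -0.01]
q: [0.125, 0.152, 0.132, 0.082, 0.031, 0.002, -0.009, -0.012]
p: [-0.056, -0.07, -0.054, -0.022, 0.005, 0.013]
```

```bash
python3 -m inch '.53 0 0 0 0 0 1;.16 0 0 0 0 0 1;-.2 0 0 0 0 0 1;-.37 0 0 0 0 0 1;-.31 0 0 0 0 0 1;-.09 0 0 0 0 0 1'|head -1; python3 plan.py 5 0 .002
```

```text
time: 13.08
t [13.08 13.13 13.18 13.23] p [0.0174 0.0168 0.0157 0.0152] lean [0.0198 0.0153 0.0135 0.0124] fit r [0.207 0.006 0.044] [0.207 0.005 0.044] 597 600
now a 0.0139 da 0.045 p 0.0152 pitch 0.0003 handle [ 0.4732 -0.3379  0.1946]
ax: [0.21, 0.11, 0.06, -0.12, -0.11]
a: [0.019, 0.022, 0.018, 0.011, 0.004, 0.0, -0.0]
da: [0.06, 0.0, -0.07, -0.1, -0.07, -0.02, -0.0]
q: [0.017, 0.031, 0.035, 0.021, 0.004, -0.002, -0.002]
p: [-0.003, -0.013, -0.018, -0.008, 0.002]
```

```bash
python3 -m inch '.2 0 0 0 0 0 1;.1 0 0 0 0 0 1;.05 0 0 0 0 0 1;-.1 0 0 0 0 0 1;-.1 0 0 0 0 0 1'|head -1; python3 plan.py 10 0 .002 "-.05 -.15 -.25 -.35 -.4 -.4 -.35 -.25 -.15 -.05"
```

```text
time: 13.7
t [13.7  13.75 13.8  13.85] p [0.0021 0.0028 0.0022 0.0019] lean [-0.0041 -0.0109 -0.0167 -0.0215] fit r [ 0.207 -0.001  0.044] [ 0.207 -0.003  0.044] 615 608
now a -0.0256 da -0.071 p 0.0019 pitch 0.0001 handle [ 0.4733 -0.3385  0.1943]
ax: [-0.36, -0.21, -0.06, 0.11, 0.22, 0.23, 0.17, 0.07, -0.02, -0.05]
a: [-0.035, -0.043, -0.045, -0.043, -0.038, -0.031, -0.025, -0.02, -0.015, -0.009, -0.003, -0.001]
da: [-0.12, -0.06, 0.02, 0.05, 0.07, 0.07, 0.06, 0.06, 0.05, 0.07, 0.05, 0.0]
q: [-0.059, -0.09, -0.101, -0.093, -0.071, -0.045, -0.023, -0.009, -0.003, -0.001, 0.004, 0.006]
p: [0.033, 0.052, 0.057, 0.047, 0.028, 0.008, -0.007, -0.013, -0.011, -0.007]
```

```bash
python3 -m inch '-.36 0 0 .01 -.05 0 1;-.21 0 0 .03 -.15 0 1;-.06 0 0 .05 -.25 0 1;.11 0 0 .07 -.35 0 1;.22 0 0 .08 -.4 0 1;.23 0 0 .08 -.4 0 1;.17 0 0 .07 -.35 0 1;.07 0 0 .05 -.25 0 1;-.02 0 0 .03 -.15 0 1;-.05 0 0 .01 -.05 0 1'|head -2; python3 plan.py 8 0 .002 "-.15 -.3 -.45 -.5 -.5 -.4 -.25 -.1"
```

```text
time: 14.73
tcp_pos: [0.474, -0.2896, 0.1739]
t [14.73 14.78 14.83 14.88] p [-0.0068 -0.0063 -0.0064 -0.0065] lean [-0.0845 -0.0881 -0.0899 -0.0943] fit r [ 0.207 -0.025  0.044] [ 0.207 -0.026  0.044] 595 589
now a -0.0986 da -0.095 p -0.0065 pitch 0.0001 handle [ 0.474  -0.29    0.1931]
ax: [-1.0, -0.49, 0.11, 0.6, 0.71, 0.47, 0.06, -0.13]
a: [-0.122, -0.14, -0.14, -0.122, -0.097, -0.076, -0.064, -0.059, -0.055, -0.059]
da: [-0.31, -0.12, 0.1, 0.27, 0.29, 0.21, 0.08, 0.04, 0.01, -0.09]
q: [-0.176, -0.251, -0.257, -0.2, -0.116, -0.047, -0.019, -0.02, -0.019, -0.024]
p: [0.081, 0.124, 0.114, 0.062, -0.0, -0.041, -0.047, -0.035]
```

```bash
ST="-.0975 -.085 -.0065" python3 plan.py 6 0 .002; ST="-.0975 -.085 -.0065" python3 plan.py 8 0 .002
```

```text
now a -0.0975 da -0.085 p -0.0065 pitch 0.0000 handle [0. 0. 0.]
ax: [-0.74, -0.29, 0.2, 0.46, 0.39, 0.1]
a: [-0.111, -0.112, -0.095, -0.066, -0.037, -0.018, -0.009, -0.007]
da: [-0.15, 0.08, 0.28, 0.37, 0.31, 0.17, 0.07, -0.01]
q: [-0.149, -0.188, -0.166, -0.104, -0.039, -0.004, 0.008, 0.01]
p: [0.058, 0.083, 0.066, 0.026, -0.008, -0.017]
now a -0.0975 da -0.085 p -0.0065 pitch 0.0000 handle [0. 0. 0.]
ax: [-0.48, -0.29, -0.1, 0.17, 0.29, 0.27, 0.14, -0.0]
a: [-0.109, -0.116, -0.11, -0.092, -0.067, -0.042, -0.023, -0.011, -0.004, -0.003]
da: [-0.14, -0.02, 0.14, 0.26, 0.31, 0.28, 0.2, 0.11, 0.05, 0.0]
q: [-0.132, -0.169, -0.176, -0.151, -0.104, -0.055, -0.02, -0.004, 0.002, 0.004]
p: [0.035, 0.061, 0.069, 0.055, 0.029, 0.006, -0.007, -0.007]
```

```bash
python3 -m inch '-.74 0 0 0 0 0 1;-.29 0 0 0 0 0 1;.2 0 0 0 0 0 1;.46 0 0 0 0 0 1;.39 0 0 0 0 0 1;.1 0 0 0 0 0 1'|head -1; python3 plan.py 6 0 .002 "-.2 -.4 -.5 -.5 -.4 -.2"
```

```text
time: 15.43
t [15.43 15.48 15.53 15.58] p [-0.0203 -0.0195 -0.0183 -0.0178] lean [-0.0831 -0.0852 -0.0917 -0.1002] fit r [ 0.207 -0.025  0.044] [ 0.207 -0.026  0.044] 577 604
now a -0.1113 da -0.252 p -0.0178 pitch -0.0004 handle [ 0.474  -0.2908  0.1926]
ax: [-1.0, -0.5, 0.81, 1.0, 0.86, 0.03]
a: [-0.151, -0.194, -0.213, -0.229, -0.26, -0.322, -0.407, -0.524]
da: [-0.54, -0.42, -0.17, -0.25, -0.53, -0.9, -1.17, -1.6]
q: [-0.195, -0.294, -0.277, -0.21, -0.163, -0.2, -0.284, -0.401]
p: [0.069, 0.113, 0.042, -0.045, -0.12, -0.123]
```

```bash
python3 - <<'E'
s=open("fit.py").read()
s=s.replace("[.0318,.0453,.0563,.0664])]","""[.0318,.0453,.0563,.0664]),
(-.011,.0655,.185,[.53,.16,-.2,-.37,-.31,-.09],[.0198,.0153,.0135,.0124]),
(.0144,.0124,.015,[.2,.1,.05,-.1,-.1],[-.0041,-.0109,-.0167,-.0215]),
(.0018,-.0256,-.08,[-.36,-.21,-.06,.11,.22,.23,.17,.07,-.02,-.05],[-.0845,-.0881,-.0899,-.0943],[-.05,-.15,-.25,-.35,-.4,-.4,-.35,-.25,-.15,-.05]),
(-.0067,-.0975,-.085,[-.74,-.29,.2,.46,.39,.1],[-.0831,-.0852,-.0917,-.1002])]""")
s=s.replace("p0,a,da,ax,obs=s;","p0,a,da,ax,obs=s[:5];")
s=s.replace("; A=[]\n","""; A=[]
    dy=np.array(s[5]) if len(s)>5 else np.zeros(len(ax)); Y=-np.r_[0,np.cumsum(dy)]*.02
    yc=uniform_filter1d(np.interp((t-lag)*12,np.arange(len(Y)),Y),15,mode="nearest"); pdd=pdd*lev+np.gradient(np.gradient(yc,h),h)
""",1).replace(".048*lev*pdd",".048*pdd")
s=s.replace("/.02)","/.01)")
open("fit.py","w").write(s)
E
python3 fit.py; sed 's/W=.*/W=[.015,.0005,.02,.03,.06,.0001,.01]/' fit.py>fit2.py; python3 fit2.py
```

```text
{'mg': np.float64(0.4852), 'J': np.float64(0.0128), 'PB': np.float64(-0.0037), 'lag': np.float64(0.0275), 'lev': np.float64(0.0866), 'fc': np.float64(0.0023), 'damp': np.float64(0.0077)} adj [-0.   0.4 -0.   0.4 -0.6 -2.4 -0.1 -0.2  0.1  0.6 -0.3 -1.4 -0.1 -0.7
  0.7  3.4  0.   0.6 -0.1 -0.5 -0.1 -0.8 -0.5 -2.3]
[[0.0015, 0.0015, 0.0, -0.0025], [0.002, 0.0015, -0.0005, -0.0022], [0.0016, 0.0005, -0.0004, -0.0003], [0.0006, 0.0009, -0.0005, -0.0007], [0.0021, 0.0016, -0.0012, -0.0019], [0.0035, 0.0004, -0.0011, -0.0015], [-0.0013, -0.002, 0.0005, 0.0025], [-0.0001, -0.0, -0.0005, -0.0011], [0.0027, 0.001, -0.0009, -0.0021], [-0.0017, -0.0005, 0.0008, 0.0012], [-0.0013, 0.0003, 0.0001, 0.0008], [-0.0008, -0.0005, 0.0006, 0.0013]]
{'mg': np.float64(0.4859), 'J': np.float64(0.0129), 'PB': np.float64(-0.0039), 'lag': np.float64(0.0277), 'lev': np.float64(0.0879), 'fc': np.float64(0.0), 'damp': np.float64(0.0124)} adj [ 0.   0.6  0.   0.5 -0.6 -2.8  0.   0.1  0.1  0.6 -0.3 -1.3 -0.1 -0.8
  0.8  3.5  0.   0.6 -0.2 -0.9 -0.2 -0.7 -0.5 -2.5]
[[0.0013, 0.0013, -0.0, -0.0024], [0.0018, 0.0012, -0.0006, -0.0019], [0.0001, 0.0001, 0.0001, 0.0008], [0.0003, 0.0007, -0.0005, -0.0003], [0.0013, 0.0012, -0.0011, -0.0011], [0.003, 0.0003, -0.0009, -0.0013], [-0.0003, -0.0018, 0.0002, 0.0018], [0.0002, -0.0001, -0.0007, -0.0012], [0.0032, 0.0014, -0.0009, -0.0028], [-0.0006, 0.0001, 0.0007, 0.0001], [-0.0002, 0.001, -0.0, -0.0005], [-0.0007, -0.0003, 0.0008, 0.001]]
```

```bash
python3 - <<'E'
s=open("plan.py").read()
s=s.replace(".484*",".485*").replace("-.004*(da","-.0077*(da").replace("-.005*np","-.0023*np").replace("PB=-.002; J=.013","PB=-.0037; J=.0128").replace(".05*pd",".087*pd")
open("plan.py","w").write(s)
s=open("arm.py").read().replace(".484*",".485*").replace("p+.002","p+.0037").replace(".005*np.tanh",".0023*np.tanh")
s=s.replace("im,d=env.capture(name)\n","im,d=env.capture(name); np.savez_compressed('pics/d_%.2f.npz'%s['time'],d=d,hd=hd,Rl=Rl,p=p)\n",1)
open("arm.py","w").write(s)
E
ST="-.111 -.24 -.0178" python3 plan.py 6 0 .003;ST="-.111 -.24 -.0178" python3 plan.py 8 0 .003
```

```text
now a -0.1110 da -0.240 p -0.0178 pitch 0.0000 handle [0. 0. 0.]
ax: [-1.0, -0.4, 0.32, 0.66, 0.56, 0.15]
a: [-0.146, -0.165, -0.15, -0.118, -0.09, -0.085, -0.098, -0.126]
da: [-0.44, -0.07, 0.3, 0.41, 0.25, -0.05, -0.25, -0.39]
q: [-0.19, -0.259, -0.235, -0.154, -0.075, -0.045, -0.055, -0.083]
p: [0.069, 0.104, 0.076, 0.019, -0.03, -0.043]
now a -0.1110 da -0.240 p -0.0178 pitch 0.0000 handle [0. 0. 0.]
ax: [-0.9, -0.48, -0.04, 0.33, 0.48, 0.41, 0.18, -0.03]
a: [-0.145, -0.168, -0.162, -0.134, -0.092, -0.052, -0.023, -0.008, 0.001, 0.005]
da: [-0.44, -0.14, 0.19, 0.43, 0.51, 0.44, 0.28, 0.14, 0.08, 0.02]
q: [-0.183, -0.258, -0.267, -0.22, -0.14, -0.063, -0.012, 0.007, 0.015, 0.019]
p: [0.061, 0.103, 0.106, 0.077, 0.035, -0.0, -0.016, -0.013]
```

```bash
python3 -m inch '-.95 0 0 0 0 0 1;-.48 0 0 0 0 0 1;-.04 0 0 0 0 0 1;.33 0 0 0 0 0 1;.48 0 0 0 0 0 1;.43 0 0 0 0 0 1;.18 0 0 0 0 0 1'|head -1; python3 plan.py 6 0 .003
python3 - <<'E'
from h import *; import glob
for f in sorted(glob.glob("pics/d_*.npz")):
    z=np.load(f); Q=(cloud("top",z["d"]).reshape(-1,3)-z["hd"])@z["Rl"]
    m=(Q[:,0]>-.125)&(Q[:,0]<.165)&(abs(Q[:,1])<.055)&(Q[:,2]>-.09)&(Q[:,2]<-.062)
    q=Q[m]
    for _ in range(4):
        A=np.c_[q[:,:2],np.ones(len(q))]; c=np.linalg.lstsq(A,q[:,2],rcond=None)[0]; r=q[:,2]-A@c; q=q[abs(r)<max(.003,2*r.std())]
    print(f,len(q),"plate tip left %.4f pitch %.4f h %.4f tool p %.4f"%(-c[1],c[0],c[2],z["p"]), "rms",r.std().round(4),"y rng",q[:,1].min().round(3),q[:,1].max().round(3))
E
```

```text
time: 16.22
t [16.22 16.27 16.32 16.37] p [-0.0165 -0.0162 -0.0145 -0.0137] lean [-0.0427 -0.032  -0.0253 -0.0226] fit r [ 0.207 -0.013  0.044] [ 0.207 -0.01   0.044] 605 608
now a -0.0223 da -0.033 p -0.0137 pitch -0.0004 handle [ 0.4739 -0.2909  0.1926]
ax: [-0.31, -0.16, -0.01, 0.11, 0.13, 0.07]
a: [-0.03, -0.035, -0.031, -0.022, -0.01, -0.002, 0.003, 0.005]
da: [-0.11, -0.02, 0.08, 0.13, 0.13, 0.09, 0.04, 0.02]
q: [-0.036, -0.058, -0.059, -0.043, -0.021, -0.005, 0.002, 0.004]
p: [0.013, 0.027, 0.028, 0.019, 0.007, 0.001]
pics/d_16.22.npz 1072 plate tip left -0.0171 pitch -0.0015 h -0.0811 tool p -0.0165 rms 0.0024 y rng -0.049 0.053
pics/d_16.27.npz 1089 plate tip left -0.0143 pitch -0.0025 h -0.0812 tool p -0.0162 rms 0.0025 y rng -0.049 0.052
pics/d_16.32.npz 1098 plate tip left -0.0150 pitch -0.0063 h -0.0811 tool p -0.0145 rms 0.0025 y rng -0.049 0.052
pics/d_16.37.npz 1060 plate tip left -0.0113 pitch 0.0005 h -0.0813 tool p -0.0137 rms 0.0024 y rng -0.049 0.052
```

```bash
ST="-.022 -.03 -.0135" python3 plan.py 8 0 .003 "-.1 -.25 -.4 -.5 -.5 -.4 -.25 -.1"; ST="-.022 -.03 -.0135" python3 plan.py 10 0 .003 "-.1 -.25 -.4 -.5 -.5 -.5 -.5 -.4 -.25 -.1"
```

```text
now a -0.0220 da -0.030 p -0.0135 pitch 0.0000 handle [0. 0. 0.]
ax: [-0.69, -0.3, 0.09, 0.35, 0.4, 0.25, 0.03, -0.05]
a: [-0.039, -0.053, -0.055, -0.047, -0.036, -0.027, -0.02, -0.015, -0.007, -0.005]
da: [-0.24, -0.1, 0.04, 0.12, 0.12, 0.09, 0.05, 0.06, 0.07, -0.01]
q: [-0.068, -0.118, -0.122, -0.091, -0.046, -0.011, 0.004, 0.007, 0.013, 0.015]
p: [0.047, 0.073, 0.065, 0.034, -0.0, -0.022, -0.025, -0.02]
now a -0.0220 da -0.030 p -0.0135 pitch 0.0000 handle [0. 0. 0.]
ax: [-0.6, -0.34, -0.05, 0.2, 0.33, 0.32, 0.2, 0.05, -0.0, -0.05]
a: [-0.038, -0.055, -0.062, -0.058, -0.045, -0.031, -0.023, -0.02, -0.018, -0.013, -0.006, -0.004]
da: [-0.24, -0.15, -0.02, 0.09, 0.18, 0.16, 0.05, 0.0, 0.02, 0.06, 0.07, -0.0]
q: [-0.061, -0.115, -0.134, -0.119, -0.08, -0.038, -0.009, 0.001, 0.005, 0.007, 0.013, 0.015]
p: [0.039, 0.069, 0.073, 0.055, 0.027, -0.001, -0.019, -0.023, -0.023, -0.019]
```

```bash
python3 -m inch '-.6 0 0 .02 -.1 0 1;-.34 0 0 .05 -.25 0 1;-.05 0 0 .08 -.4 0 1;.2 0 0 .1 -.5 0 1;.33 0 0 .1 -.5 0 1;.32 0 0 .1 -.5 0 1;.2 0 0 .1 -.5 0 1;.05 0 0 .08 -.4 0 1;0 0 0 .05 -.25 0 1;-.05 0 0 .02 -.1 0 1'|head -2; python3 plan.py 8 0 .003 "-.1 -.25 -.4 -.5 -.5 -.4 -.25 -.1"
```

```text
time: 17.25
tcp_pos: [0.4751, -0.218, 0.172]
t [17.25 17.3  17.35 17.4 ] p [-0.0183 -0.0178 -0.0176 -0.0176] lean [0.0091 0.0165 0.0249 0.0327] fit r [0.207 0.003 0.043] [0.207 0.005 0.043] 599 599
now a 0.0392 da 0.131 p -0.0176 pitch 0.0002 handle [ 0.4751 -0.2189  0.1912]
ax: [-0.17, -0.11, -0.05, 0.02, 0.13, 0.1, 0.04, -0.02]
a: [0.041, 0.035, 0.023, 0.009, -0.001, -0.008, -0.01, -0.007, -0.002, 0.001]
da: [-0.01, -0.09, -0.15, -0.16, -0.11, -0.07, -0.02, 0.04, 0.06, 0.01]
q: [0.049, 0.031, 0.013, -0.001, -0.003, 0.0, 0.003, 0.005, 0.011, 0.013]
p: [-0.003, 0.007, 0.011, 0.009, -0.002, -0.011, -0.014, -0.012]
```

```bash
ST=".0398 .14 -.0176" python3 plan.py 10 0 .003 "-.15 -.35 -.5 -.6 -.6 -.6 -.5 -.4 -.25 -.1"
```

```text
now a 0.0398 da 0.140 p -0.0176 pitch 0.0000 handle [0. 0. 0.]
ax: [-0.29, -0.16, -0.02, 0.08, 0.12, 0.12, 0.08, 0.06, 0.02, -0.03]
a: [0.039, 0.029, 0.018, 0.007, 0.0, -0.007, -0.012, -0.016, -0.016, -0.012, -0.007, -0.005]
da: [-0.06, -0.12, -0.13, -0.11, -0.08, -0.09, -0.06, -0.04, 0.0, 0.04, 0.06, -0.01]
q: [0.039, 0.012, -0.005, -0.011, -0.009, -0.005, -0.003, -0.0, 0.002, 0.004, 0.009, 0.011]
p: [0.008, 0.022, 0.023, 0.016, 0.006, -0.005, -0.011, -0.017, -0.018, -0.016]
```

```bash
python3 -m inch '-.29 0 0 .03 -.15 0 1;-.16 0 0 .07 -.35 0 1;-.02 0 0 .11 -.5 0 1;.08 0 0 .13 -.6 0 1;.12 0 0 .13 -.6 0 1;.12 0 0 .13 -.6 0 1;.08 0 0 .11 -.5 0 1;.06 0 0 .08 -.4 0 1;.02 0 0 .05 -.25 0 1;-.03 0 0 .02 -.1 0 1'|head -2; python3 plan.py 10 0 .003 "-.15 -.35 -.5 -.6 -.6 -.6 -.5 -.4 -.25 -.1"
```

```text
time: 18.28
tcp_pos: [0.4772, -0.135, 0.1716]
t [18.28 18.33 18.38 18.43] p [-0.0167 -0.0164 -0.0161 -0.0161] lean [-0.1309 -0.1375 -0.1447 -0.1564] fit r [ 0.207 -0.039  0.043] [ 0.207 -0.041  0.043] 605 595
now a -0.1703 da -0.309 p -0.0161 pitch -0.0000 handle [ 0.4772 -0.1362  0.1906]
ax: [-0.26, -0.28, -0.33, -0.54, -0.5, 0.69, 1.0, 0.8, 0.18, -0.27]
a: [-0.212, -0.273, -0.348, -0.432, -0.408, -0.324, -0.22, -0.128, -0.064, -0.028, 0.002, 0.019]
da: [-0.59, -0.81, -0.94, -0.98, 0.69, 1.15, 1.23, 0.98, 0.6, 0.35, 0.31, 0.12]
q: [-0.211, -0.297, -0.4, -0.524, -0.546, -0.432, -0.25, -0.082, 0.013, 0.038, 0.061, 0.078]
p: [0.007, 0.031, 0.06, 0.107, 0.151, 0.09, 0.003, -0.067, -0.082, -0.059]
```

```bash
sed -i 's/^sh=np.clip/print("cost",best.cost)\nsh=np.clip/; s/(-pmax,pmax))/(-pmax,pmax),x_scale=.05)/' plan.py; ST="-.170 -.29 -.0161" python3 plan.py 8 0 .003;  ST="-.170 -.29 -.0161" python3 plan.py 8 0 .003 ".3 .5 .4 .2 0 -.2 -.3 -.2"
```

```text
now a -0.1700 da -0.290 p -0.0161 pitch 0.0000 handle [0. 0. 0.]
cost 0.08254245114613153
ax: [-1.0, -0.6, 0.02, 0.49, 0.66, 0.54, 0.21, -0.08]
a: [-0.211, -0.24, -0.237, -0.206, -0.165, -0.132, -0.12, -0.133, -0.158, -0.196]
da: [-0.53, -0.21, 0.19, 0.45, 0.49, 0.31, 0.01, -0.24, -0.36, -0.52]
q: [-0.256, -0.348, -0.359, -0.298, -0.204, -0.12, -0.082, -0.094, -0.121, -0.159]
p: [0.071, 0.124, 0.122, 0.079, 0.021, -0.026, -0.044, -0.037]
now a -0.1700 da -0.290 p -0.0161 pitch 0.0000 handle [0. 0. 0.]
cost 0.07103368647513517
ax: [-1.0, -0.53, 0.03, 0.43, 0.57, 0.45, 0.18, 0.01]
a: [-0.196, -0.192, -0.161, -0.117, -0.075, -0.052, -0.051, -0.061, -0.067, -0.077]
da: [-0.26, 0.21, 0.48, 0.56, 0.46, 0.18, -0.08, -0.14, -0.07, -0.17]
q: [-0.241, -0.296, -0.276, -0.205, -0.118, -0.052, -0.028, -0.033, -0.038, -0.049]
p: [0.071, 0.117, 0.115, 0.077, 0.028, -0.012, -0.027, -0.028]
```

```bash
python3 - <<'E'
s=open("plan.py").read()
i=s.index("def cost"); j=s.index('print("cost"')
s=s[:i]+'''D=np.radians(5)
def cost(u):
    P=p0-np.cumsum(u)*D
    e=sim(a,da,p0,P); d=np.diff(np.r_[p0,P,P[-1]])
    return np.r_[20*(e[0]-at),10*(e[1]),10*(P[-1]-pe),1*d,3*np.diff(d),3*d[-2],50*np.maximum(0,abs(P)-pmax)]
best=None
for g in (0.,-1.,1.):
    r=least_squares(cost,g*.5*np.cos(np.linspace(0,np.pi,N0)),bounds=(-.95,.95))
    if best is None or r.cost<best.cost: best=r
class B: x=p0-np.cumsum(best.x)*D
B.cost=best.cost; best=B
'''+s[j:]
open("plan.py","w").write(s)
E
ST="-.170 -.29 -.0161" python3 plan.py 8 0 .003;  ST="-.170 -.29 -.0161" python3 plan.py 8 0 .003 ".2 .3 .3 .1 0 -.2 -.3 -.2"
```

```text
now a -0.1700 da -0.290 p -0.0161 pitch 0.0000 handle [0. 0. 0.]
cost 0.0928733131483267
ax: [-0.95, -0.78, -0.2, 0.39, 0.7, 0.66, 0.33, -0.04]
a: [-0.21, -0.244, -0.244, -0.208, -0.149, -0.088, -0.043, -0.02, -0.007, -0.003]
da: [-0.53, -0.28, 0.19, 0.58, 0.75, 0.68, 0.44, 0.2, 0.11, 0.01]
q: [-0.252, -0.358, -0.391, -0.336, -0.224, -0.105, -0.023, 0.007, 0.018, 0.023]
p: [0.067, 0.135, 0.152, 0.118, 0.057, -0.0, -0.029, -0.026]
now a -0.1700 da -0.290 p -0.0161 pitch 0.0000 handle [0. 0. 0.]
cost 0.09759129208455398
ax: [-0.95, -0.72, -0.19, 0.41, 0.7, 0.63, 0.29, -0.02]
a: [-0.2, -0.214, -0.194, -0.15, -0.093, -0.047, -0.025, -0.018, -0.009, -0.005]
da: [-0.36, -0.01, 0.4, 0.62, 0.7, 0.46, 0.16, 0.05, 0.1, -0.0]
q: [-0.242, -0.325, -0.335, -0.271, -0.161, -0.058, -0.002, 0.012, 0.02, 0.024]
p: [0.067, 0.13, 0.146, 0.11, 0.049, -0.006, -0.031, -0.029]
```

```bash
python3 -m inch '-.95 0 0 0 0 0 1;-.78 0 0 0 0 0 1;-.2 0 0 0 0 0 1;.39 0 0 0 0 0 1;.7 0 0 0 0 0 1;.66 0 0 0 0 0 1;.33 0 0 0 0 0 1;-.04 0 0 0 0 0 1'|head -1;  python3 plan.py 6 0 .003
```

```text
time: 19.15
t [19.15 19.2  19.25 19.3 ] p [-0.0274 -0.0257 -0.0254 -0.0254] lean [-0.1093 -0.1122 -0.1182 -0.1284] fit r [ 0.208 -0.033  0.043] [ 0.208 -0.034  0.043] 579 597
now a -0.1420 da -0.309 p -0.0254 pitch -0.0003 handle [ 0.4772 -0.1364  0.1904]
cost 0.3207503329747889
ax: [-0.95, -0.95, -0.45, 0.83, 0.95, 0.85]
a: [-0.184, -0.224, -0.23, -0.181, -0.111, -0.048, -0.019, -0.011]
da: [-0.57, -0.36, 0.17, 0.78, 0.85, 0.64, 0.2, 0.03]
q: [-0.217, -0.34, -0.398, -0.31, -0.16, -0.02, 0.031, 0.039]
p: [0.057, 0.14, 0.18, 0.107, 0.024, -0.05]
```

```bash
python3 - <<'E'
s=open("fit.py").read()
s=s.replace("[-.0831,-.0852,-.0917,-.1002])]","""[-.0831,-.0852,-.0917,-.1002]),
(-.0172,-.111,-.24,[-.95,-.48,-.04,.33,.48,.43,.18],[-.0427,-.032,-.0253,-.0226]),
(-.0135,-.022,-.03,[-.6,-.34,-.05,.2,.33,.32,.2,.05,0,-.05],[.0091,.0165,.0249,.0327],[-.1,-.25,-.4,-.5,-.5,-.5,-.5,-.4,-.25,-.1]),
(-.0176,.0398,.14,[-.29,-.16,-.02,.08,.12,.12,.08,.06,.02,-.03],[-.1309,-.1375,-.1447,-.1564],[-.15,-.35,-.5,-.6,-.6,-.6,-.5,-.4,-.25,-.1]),
(-.0161,-.17,-.29,[-.95,-.78,-.2,.39,.7,.66,.33,-.04],[-.1093,-.1122,-.1182,-.1284])]""")
s=s.replace("mg,Ji,PB,lag,lev,fc,damp=th","mg,Ji,PB,lag,lev,fc,damp,k,sm,yg=th")
s=s.replace(".405*(a-pc[k]",".405*kk*(a-pc[k]") .replace("-damp*","-damp*")
s=s.replace("p0,a,da,ax,obs=s[:5];","p0,a,da,ax,obs=s[:5]; kk=k; F=int(5+abs(sm)*20)|1;").replace(",15,mode",",F,mode").replace("pdd*lev+np.grad","pdd*lev+yg*np.grad")
s=s.replace("N0=[.47,.0132,0,.04,.019,.0,.005]","N0=[.47,.0132,0,.04,.019,.0,.005,1,.5,1]").replace("W=[.015,.0005,.02,.03,.06,.006,.01]","W=[.015,.001,.02,.03,.06,.006,.01,.03,.5,.2]").replace("x[:7]","x[:10]").replace("x[7+2*i:9+2*i]*[.002,.03]","x[10+2*i:12+2*i]*[.001,.02]").replace("np.zeros(7+2*len(S))","np.zeros(10+2*len(S)),diff_step=1e-3").replace('"damp"]','"damp","k","sm","yg"]').replace("r.x[7:]","r.x[10:]")
s=s.replace("damp,k,sm","damp,k,sm")
s=s.replace("for k in range(N):","for i in range(N):").replace("pc[k]","pc[i]").replace("pd[k]","pd[i]").replace("pdd[k]","pdd[i]")
open("fit.py","w").write(s)
E
python3 fit.py
```

```text
{'mg': np.float64(0.4826), 'J': np.float64(0.012), 'PB': np.float64(-0.004), 'lag': np.float64(0.0265), 'lev': np.float64(0.0845), 'fc': np.float64(0.0009), 'damp': np.float64(0.0082), 'k': np.float64(0.9863), 'sm': np.float64(0.5), 'yg': np.float64(1.0206)} adj [ 0.2  1.8  0.1  0.8 -0.6 -3.6 -0.  -0.3  0.2  1.1 -0.3 -1.4 -0.2 -1.4
  0.9  4.9  0.2  1.3 -0.2 -1.  -0.  -0.1 -0.5 -3.4  0.1  0.2  0.6  3.8
 -0.4 -2.8 -0.2 -1.5]
[[0.002, 0.0015, -0.0005, -0.0037], [0.0023, 0.0015, -0.0007, -0.0026], [0.0014, 0.0008, 0.0001, 0.0002], [-0.0009, 0.0002, -0.0002, 0.0008], [0.0006, 0.0009, -0.001, -0.0005], [0.0052, 0.0013, -0.0012, -0.0031], [-0.0008, -0.0018, 0.0005, 0.0022], [-0.0014, -0.001, -0.001, -0.0009], [0.0036, 0.0014, -0.0012, -0.0032], [-0.0004, 0.0002, 0.0007, 0.0001], [-0.0004, 0.0009, -0.0, -0.0004], [0.0, 0.0003, 0.001, 0.0008], [-0.002, -0.0011, -0.0002, 0.0023], [-0.001, -0.0003, 0.0003, -0.0003], [0.0018, 0.0007, -0.0005, -0.0007], [-0.0009, 0.0001, 0.0004, 0.0008]]
```

```bash
sed -i 's/J=.0128/J=.0124/' plan.py; ST="-.1415 -.29 -.0252" python3 plan.py 7 .01 .003
```

```text
now a -0.1415 da -0.290 p -0.0252 pitch 0.0000 handle [0. 0. 0.]
cost 0.14713892092969916
ax: [-0.95, -0.9, -0.22, 0.54, 0.86, 0.65, 0.13]
a: [-0.183, -0.22, -0.221, -0.178, -0.113, -0.053, -0.017, 0.0, 0.006]
da: [-0.55, -0.32, 0.21, 0.67, 0.81, 0.63, 0.32, 0.14, 0.02]
q: [-0.216, -0.333, -0.37, -0.3, -0.168, -0.046, 0.014, 0.035, 0.041]
p: [0.058, 0.136, 0.155, 0.108, 0.033, -0.023, -0.035]
```

```bash
python3 -m inch '-.95 0 0 0 0 0 1;-.9 0 0 0 0 0 1;-.25 0 0 0 0 0 1;.54 0 0 0 0 0 1;.84 0 0 0 0 0 1;.65 0 0 0 0 0 1;.1 0 0 0 0 0 1'|head -1;  python3 plan.py 6 0 .003
```

```text
time: 19.93
t [19.93 19.98 20.03 20.08] p [-0.0312 -0.0295 -0.0281 -0.0278] lean [-0.033  -0.0204 -0.0132 -0.0093] fit r [ 0.207 -0.01   0.044] [ 0.207 -0.006  0.044] 570 587
now a -0.0092 da -0.038 p -0.0278 pitch -0.0004 handle [ 0.4772 -0.1365  0.1904]
cost 0.0042588753916526344
ax: [-0.37, -0.21, -0.05, 0.09, 0.14, 0.08]
a: [-0.02, -0.029, -0.029, -0.021, -0.011, -0.004, -0.001, 0.0]
da: [-0.16, -0.07, 0.04, 0.11, 0.12, 0.07, 0.02, 0.0]
q: [-0.015, -0.046, -0.055, -0.043, -0.022, -0.006, -0.001, -0.0]
p: [0.004, 0.023, 0.027, 0.019, 0.007, 0.0]
```

```bash
ST="-.009 -.02 -.0278" python3 plan.py 8 .0 .003 "-.2 -.5 -.7 -.8 -.8 -.7 -.5 -.2"
```

```text
now a -0.0090 da -0.020 p -0.0278 pitch 0.0000 handle [0. 0. 0.]
cost 0.13833512111687205
ax: [-0.95, -0.56, 0.02, 0.51, 0.66, 0.46, 0.08, -0.09]
a: [-0.036, -0.068, -0.082, -0.074, -0.054, -0.038, -0.031, -0.023, -0.009, -0.002]
da: [-0.4, -0.32, -0.04, 0.18, 0.23, 0.14, 0.04, 0.1, 0.15, 0.01]
q: [-0.066, -0.158, -0.185, -0.145, -0.072, -0.01, 0.014, 0.019, 0.03, 0.037]
p: [0.055, 0.104, 0.102, 0.058, 0.0, -0.04, -0.047, -0.039]
```

```bash
python3 -m inch '-.95 0 0 .04 -.2 0 1;-.56 0 0 .1 -.5 0 1;0 0 0 .15 -.7 0 1;.5 0 0 .17 -.8 0 1;.65 0 0 .17 -.8 0 1;.46 0 0 .15 -.7 0 1;.08 0 0 .1 -.5 0 1;-.09 0 0 .04 -.2 0 1'|head -2;  python3 plan.py 8 0 .003 "-.2 -.5 -.7 -.8 -.8 -.7 -.5 -.2"
```

```text
time: 20.8
tcp_pos: [0.4792, -0.0452, 0.1676]
t [20.8  20.85 20.9  20.95] p [-0.0358 -0.0348 -0.0347 -0.0347] lean [-0.0338 -0.0229 -0.0119 -0.005 ] fit r [ 0.207 -0.01   0.043] [ 0.207 -0.007  0.043] 580 565
now a -0.0008 da 0.060 p -0.0347 pitch 0.0004 handle [ 0.4793 -0.0465  0.1868]
cost 0.11945267198700114
ax: [-0.95, -0.47, 0.07, 0.47, 0.56, 0.36, 0.06, -0.07]
a: [-0.022, -0.048, -0.058, -0.052, -0.039, -0.031, -0.028, -0.022, -0.01, -0.005]
da: [-0.34, -0.25, -0.03, 0.13, 0.14, 0.06, -0.0, 0.08, 0.13, -0.0]
q: [-0.045, -0.125, -0.143, -0.107, -0.047, -0.002, 0.014, 0.017, 0.028, 0.033]
p: [0.048, 0.089, 0.083, 0.042, -0.007, -0.038, -0.043, -0.037]
```

```bash
python3 -m inch '-.95 0 0 .04 -.2 0 1;-.47 0 0 .1 -.5 0 1;.07 0 0 .15 -.7 0 1;.47 0 0 .17 -.8 0 1;.56 0 0 .17 -.8 0 1;.36 0 0 .15 -.7 0 1;.06 0 0 .1 -.5 0 1;-.07 0 0 .04 -.2 0 1'|head -2;  python3 plan.py 8 0 .003 "-.2 -.5 -.7 -.8 -.8 -.7 -.5 -.2"
```

```text
time: 21.67
tcp_pos: [0.4814, 0.0439, 0.1648]
t [21.67 21.72 21.77 21.82] p [-0.0385 -0.0379 -0.0376 -0.0377] lean [-0.1181 -0.1197 -0.1229 -0.1309] fit r [ 0.207 -0.035  0.044] [ 0.207 -0.036  0.043] 560 575
now a -0.1427 da -0.271 p -0.0377 pitch 0.0003 handle [0.4814 0.0428 0.184 ]
cost 3.2314804328818565
ax: [-0.46, -0.42, -0.31, -0.53, -0.04, 0.66, 0.79, 0.87]
a: [-0.189, -0.262, -0.347, -0.439, -0.411, -0.344, -0.263, -0.179, -0.127, -0.106]
da: [-0.69, -0.95, -1.05, -1.06, 0.57, 0.89, 0.97, 0.9, 0.44, 0.1]
q: [-0.179, -0.29, -0.405, -0.537, -0.526, -0.42, -0.273, -0.115, -0.04, -0.02]
p: [0.002, 0.039, 0.066, 0.112, 0.116, 0.058, -0.011, -0.087]
```

```bash
ST="-.142 -.26 -.0377" python3 plan.py 7 .01 .003; ST="-.142 -.26 -.0377" python3 plan.py 8 .01 .003 ".2 .4 .4 .2 0 -.1 -.1 0"
```

```text
now a -0.1420 da -0.260 p -0.0377 pitch 0.0000 handle [0. 0. 0.]
cost 0.17075255839512052
ax: [-0.95, -0.95, -0.38, 0.44, 0.89, 0.76, 0.21]
a: [-0.182, -0.223, -0.23, -0.192, -0.126, -0.061, -0.02, -0.001, 0.005]
da: [-0.56, -0.37, 0.13, 0.63, 0.85, 0.7, 0.37, 0.15, 0.01]
q: [-0.203, -0.326, -0.382, -0.327, -0.194, -0.06, 0.014, 0.039, 0.045]
p: [0.045, 0.128, 0.161, 0.123, 0.045, -0.021, -0.039]
now a -0.1420 da -0.260 p -0.0377 pitch 0.0000 handle [0. 0. 0.]
cost 0.054418928977392256
ax: [-0.95, -0.67, -0.17, 0.28, 0.52, 0.5, 0.26, -0.01]
a: [-0.172, -0.182, -0.16, -0.122, -0.08, -0.044, -0.019, -0.004, 0.006, 0.009]
da: [-0.37, 0.04, 0.39, 0.52, 0.5, 0.39, 0.23, 0.15, 0.08, 0.01]
q: [-0.192, -0.268, -0.275, -0.223, -0.142, -0.062, -0.008, 0.013, 0.022, 0.025]
p: [0.045, 0.104, 0.119, 0.094, 0.049, 0.005, -0.018, -0.017]
```

```bash
python3 -m inch '-.95 0 0 0 .2 0 1;-.67 0 0 0 .4 0 1;-.17 0 0 0 .4 0 1;.28 0 0 0 .2 0 1;.52 0 0 0 0 0 1;.5 0 0 0 -.1 0 1;.26 0 0 0 -.1 0 1;0 0 0 0 0 0 1'|head -2;  python3 plan.py 7 0 .003 "-.2 -.5 -.7 -.7 -.5 -.3 -.1"
```

```text
time: 22.53
tcp_pos: [0.485, 0.0229, 0.1662]
t [22.53 22.58 22.63 22.68] p [-0.02   -0.0188 -0.0184 -0.0184] lean [-0.0718 -0.0726 -0.0766 -0.0845] fit r [ 0.207 -0.022  0.044] [ 0.207 -0.022  0.043] 556 575
now a -0.0947 da -0.240 p -0.0184 pitch -0.0001 handle [0.485  0.0233 0.1851]
cost 0.38280043872958436
ax: [-0.95, -0.95, -0.43, 0.64, 0.95, 0.95, 0.37]
a: [-0.14, -0.201, -0.24, -0.226, -0.172, -0.104, -0.051, -0.021, -0.012]
da: [-0.66, -0.66, -0.25, 0.38, 0.75, 0.78, 0.52, 0.24, 0.01]
q: [-0.18, -0.323, -0.413, -0.372, -0.243, -0.092, 0.008, 0.048, 0.057]
p: [0.065, 0.147, 0.185, 0.129, 0.046, -0.037, -0.069]
```

```bash
ST="-.094 -.225 -.0184" python3 plan.py 7 .01 .003;  ST="-.094 -.225 -.0184" python3 plan.py 6 .01 .003 ".2 .3 .2 .1 0 0"
```

```text
now a -0.0940 da -0.225 p -0.0184 pitch 0.0000 handle [0. 0. 0.]
cost 0.05646891079080474
ax: [-0.95, -0.43, 0.1, 0.44, 0.5, 0.31, 0.02]
a: [-0.128, -0.146, -0.133, -0.099, -0.057, -0.023, -0.004, 0.005, 0.008]
da: [-0.43, -0.07, 0.28, 0.48, 0.49, 0.34, 0.16, 0.08, 0.01]
q: [-0.167, -0.237, -0.229, -0.165, -0.081, -0.015, 0.013, 0.023, 0.026]
p: [0.065, 0.102, 0.093, 0.055, 0.011, -0.016, -0.018]
now a -0.0940 da -0.225 p -0.0184 pitch 0.0000 handle [0. 0. 0.]
cost 0.045499789422738496
ax: [-0.9, -0.35, 0.17, 0.45, 0.42, 0.15]
a: [-0.117, -0.115, -0.089, -0.052, -0.021, -0.001, 0.008, 0.01]
da: [-0.24, 0.18, 0.39, 0.45, 0.33, 0.18, 0.07, 0.01]
q: [-0.153, -0.196, -0.169, -0.101, -0.032, 0.008, 0.021, 0.024]
p: [0.06, 0.091, 0.076, 0.037, -0.0, -0.013]
```

```bash
python3 -m inch '-.95 0 0 0 0 0 1;-.45 0 0 0 0 0 1;.1 0 0 0 0 0 1;.43 0 0 0 0 0 1;.5 0 0 0 0 0 1;.3 0 0 0 0 0 1;.02 0 0 0 0 0 1'|head -1;  python3 plan.py 8 0 .003 "-.2 -.5 -.7 -.8 -.8 -.7 -.5 -.2"
```

```text
time: 23.32
t [23.32 23.37 23.42 23.47] p [-0.0167 -0.0154 -0.0148 -0.0146] lean [-0.0049  0.0042  0.0086  0.0113] fit r [ 0.207 -0.001  0.043] [0.207 0.001 0.043] 597 578
now a 0.0115 da -0.025 p -0.0146 pitch -0.0000 handle [0.485  0.0236 0.1852]
cost 0.10903185187297629
ax: [-0.87, -0.35, 0.14, 0.48, 0.52, 0.31, 0.06, -0.06]
a: [-0.013, -0.037, -0.046, -0.041, -0.031, -0.025, -0.023, -0.016, -0.003, 0.004]
da: [-0.34, -0.22, -0.02, 0.11, 0.11, 0.03, -0.0, 0.1, 0.15, 0.03]
q: [-0.051, -0.12, -0.13, -0.091, -0.037, 0.001, 0.015, 0.02, 0.032, 0.039]
p: [0.061, 0.092, 0.08, 0.038, -0.008, -0.035, -0.04, -0.035]
```

```bash
python3 -m inch '-.85 0 0 .04 -.2 0 1;-.35 0 0 .1 -.5 0 1;.14 0 0 .13 -.7 0 1;.46 0 0 .15 -.8 0 1;.52 0 0 .15 -.8 0 1;.31 0 0 .13 -.7 0 1;.06 0 0 .1 -.5 0 1;-.06 0 0 .04 -.2 0 1'|head -2;  python3 plan.py 7 0 .003
```

```text
time: 24.18
tcp_pos: [0.4854, 0.1147, 0.1631]
t [24.18 24.23 24.28 24.33] p [-0.0358 -0.0349 -0.0344 -0.0341] lean [-0.0231 -0.0129 -0.0031  0.0019] fit r [ 0.207 -0.007  0.043] [ 0.207 -0.004  0.043] 592 575
now a 0.0044 da 0.020 p -0.0341 pitch -0.0001 handle [0.4855 0.1131 0.1822]
cost 0.0012116980752050076
ax: [-0.24, -0.18, -0.1, -0.03, 0.03, 0.06, 0.04]
a: [-0.001, -0.008, -0.013, -0.013, -0.009, -0.005, -0.003, -0.002, -0.003]
da: [-0.1, -0.08, -0.03, 0.02, 0.05, 0.05, 0.02, -0.0, -0.0]
q: [0.019, -0.006, -0.021, -0.026, -0.021, -0.013, -0.006, -0.005, -0.005]
p: [-0.013, 0.003, 0.011, 0.014, 0.011, 0.006, 0.003]
```

```bash
python3 -m inch '-.24 0 0 0 0 0 1;-.18 0 0 0 0 0 1;-.1 0 0 0 0 0 1;-.03 0 0 0 0 0 1;.03 0 0 0 0 0 1;.06 0 0 0 0 0 1;.04 0 0 0 0 0 1'|head -1;  python3 plan.py 6 0 .003
```

```text
time: 24.97
t [24.97 25.02 25.07 25.12] p [0.0012 0.0012 0.0015 0.0017] lean [-0.0133 -0.0137 -0.0137 -0.0143] fit r [ 0.207 -0.004  0.043] [ 0.207 -0.004  0.043] 583 580
now a -0.0150 da -0.015 p 0.0017 pitch 0.0000 handle [0.4855 0.1133 0.1822]
cost 0.00036168294963197483
ax: [-0.09, -0.05, -0.01, 0.04, 0.06, 0.03]
a: [-0.017, -0.017, -0.014, -0.009, -0.004, -0.001, 0.001, 0.001]
da: [-0.02, 0.02, 0.04, 0.06, 0.06, 0.03, 0.01, 0.0]
q: [-0.024, -0.03, -0.029, -0.022, -0.012, -0.005, -0.003, -0.002]
p: [0.01, 0.014, 0.015, 0.011, 0.006, 0.003]
```

Very steady now. I keep holding with small corrections.

```bash
python3 -m inch '-.09 0 0 0 0 0 1;-.05 0 0 0 0 0 1;-.01 0 0 0 0 0 1;.04 0 0 0 0 0 1;.06 0 0 0 0 0 1;.03 0 0 0 0 0 1'|head -1;  python3 plan.py 7 0 .003
```

```text
time: 25.67
t [25.67 25.72 25.77 25.82] p [0.0031 0.0031 0.0034 0.0034] lean [0.0016 0.0048 0.0081 0.0091] fit r [0.207 0.    0.043] [0.207 0.001 0.043] 571 563
now a 0.0104 da 0.012 p 0.0034 pitch 0.0000 handle [0.4855 0.1134 0.1822]
cost 7.631176210283427e-05
ax: [0.03, 0.03, 0.01, -0.01, -0.02, -0.03, -0.02]
a: [0.011, 0.011, 0.009, 0.007, 0.004, 0.003, 0.002, 0.003, 0.004]
da: [0.01, -0.01, -0.03, -0.03, -0.02, -0.02, 0.0, 0.01, 0.01]
q: [0.01, 0.012, 0.011, 0.009, 0.005, 0.001, -0.002, -0.001, -0.001]
p: [0.001, -0.002, -0.003, -0.002, -0.0, 0.003, 0.004]
```

```bash
python3 -m inch '.05 0 0 0 0 0 1;.03 0 0 0 0 0 1;.02 0 0 0 0 0 1;-.01 0 0 0 0 0 1;-.02 0 0 0 0 0 1;-.03 0 0 0 0 0 1;-.02 0 0 0 0 0 1'|head -1;  python3 plan.py 7 0 .003
```

```text
time: 26.45
t [26.45 26.5  26.55 26.6 ] p [0.002  0.002  0.0018 0.0018] lean [0.018  0.019  0.0205 0.0213] fit r [0.207 0.005 0.043] [0.207 0.006 0.043] 576 581
now a 0.0224 da 0.019 p 0.0018 pitch -0.0000 handle [0.4854 0.1136 0.1822]
cost 0.0003855284251380622
ax: [0.08, 0.05, 0.0, -0.04, -0.05, -0.05, -0.02]
a: [0.024, 0.024, 0.02, 0.015, 0.009, 0.004, 0.001, 0.0, 0.0]
da: [0.02, -0.02, -0.05, -0.07, -0.07, -0.05, -0.02, -0.0, -0.0]
q: [0.028, 0.032, 0.03, 0.022, 0.012, 0.003, -0.003, -0.004, -0.004]
p: [-0.005, -0.01, -0.01, -0.006, -0.002, 0.003, 0.004]
```

```bash
python3 -m inch '.08 0 0 0 0 0 1;.05 0 0 0 0 0 1;0 0 0 0 0 0 1;-.04 0 0 0 0 0 1;-.05 0 0 0 0 0 1;-.05 0 0 0 0 0 1;-.02 0 0 0 0 0 1'|head -1;  python3 plan.py 9 .15 -.025
```

```text
time: 27.23
t [27.23 27.28 27.33 27.38] p [0.0047 0.0046 0.0044 0.0044] lean [0.0219 0.0239 0.0255 0.0277] fit r [0.207 0.007 0.043] [0.207 0.007 0.043] 580 584
now a 0.0298 da 0.043 p 0.0044 pitch 0.0000 handle [0.4854 0.1137 0.1822]
cost 0.002456091394018204
ax: [-0.13, -0.04, 0.06, 0.13, 0.15, 0.13, 0.08, 0.02, -0.02]
a: [0.033, 0.042, 0.057, 0.076, 0.098, 0.117, 0.133, 0.143, 0.149, 0.153, 0.155]
da: [0.06, 0.13, 0.21, 0.25, 0.25, 0.22, 0.16, 0.1, 0.06, 0.04, 0.01]
q: [0.021, 0.024, 0.041, 0.07, 0.104, 0.135, 0.159, 0.173, 0.178, 0.182, 0.184]
p: [0.016, 0.019, 0.014, 0.003, -0.01, -0.022, -0.029, -0.031, -0.029]
```

```bash
python3 -m inch '-.13 0 0 0 0 0 1;-.04 0 0 0 0 0 1;.06 0 0 0 0 0 1;.13 0 0 0 0 0 1;.15 0 0 0 0 0 1;.13 0 0 0 0 0 1;.08 0 0 0 0 0 1;.02 0 0 0 0 0 1;-.02 0 0 0 0 0 1'|head -1;  python3 plan.py 8 .3 -.05
```

```text
time: 28.18
t [28.18 28.23 28.28 28.33] p [-0.0288 -0.0286 -0.0286 -0.0287] lean [0.1567 0.1623 0.1673 0.1715] fit r [0.207 0.047 0.043] [0.207 0.048 0.043] 563 592
now a 0.1752 da 0.067 p -0.0287 pitch 0.0000 handle [0.4855 0.113  0.1822]
cost 0.005361948253190662
ax: [-0.2, -0.06, 0.09, 0.18, 0.19, 0.13, 0.03, -0.03]
a: [0.179, 0.189, 0.207, 0.23, 0.254, 0.273, 0.286, 0.292, 0.294, 0.294]
da: [0.06, 0.16, 0.25, 0.29, 0.27, 0.2, 0.11, 0.05, 0.02, -0.01]
q: [0.195, 0.197, 0.219, 0.255, 0.295, 0.327, 0.345, 0.35, 0.352, 0.352]
p: [-0.011, -0.006, -0.014, -0.03, -0.046, -0.057, -0.06, -0.057]
```

```bash
python3 -m inch '-.2 0 0 0 0 0 1;-.06 0 0 0 0 0 1;.09 0 0 0 0 0 1;.18 0 0 0 0 0 1;.19 0 0 0 0 0 1;.13 0 0 0 0 0 1;.03 0 0 0 0 0 1;-.03 0 0 0 0 0 1'|head -1;  python3 plan.py 8 .41 -.065
```

```text
time: 29.05
t [29.05 29.1  29.15 29.2 ] p [-0.0577 -0.0572 -0.0574 -0.0574] lean [0.3053 0.3107 0.3143 0.318 ] fit r [0.207 0.09  0.044] [0.207 0.092 0.044] 539 551
now a 0.3204 da 0.042 p -0.0574 pitch 0.0001 handle [0.4857 0.1123 0.1822]
cost 0.002192487638350287
ax: [-0.16, -0.09, 0.02, 0.1, 0.13, 0.1, 0.04, -0.01]
a: [0.322, 0.327, 0.339, 0.355, 0.372, 0.387, 0.398, 0.404, 0.407, 0.408]
da: [0.02, 0.1, 0.16, 0.2, 0.2, 0.16, 0.1, 0.05, 0.02, -0.0]
q: [0.37, 0.365, 0.376, 0.398, 0.426, 0.451, 0.467, 0.473, 0.476, 0.476]
p: [-0.043, -0.036, -0.037, -0.046, -0.057, -0.066, -0.07, -0.069]
```

```bash
python3 -m inch '-.14 0 0 0 0 0 1;-.08 0 0 0 0 0 1;.02 0 0 0 0 0 1;.1 0 0 0 0 0 1;.13 0 0 0 0 0 1;.1 0 0 0 0 0 1;.04 0 0 0 0 0 1;-.01 0 0 0 0 0 1'|head -1;  python3 plan.py 8 .47 -.075
```

```text
time: 29.92
t [29.92 29.97 30.02 30.07] p [-0.0718 -0.0715 -0.0715 -0.0714] lean [0.3918 0.3938 0.3922 0.3924] fit r [0.207 0.115 0.044] [0.207 0.115 0.044] 555 533
now a 0.3904 da -0.043 p -0.0714 pitch 0.0000 handle [0.4857 0.112  0.1821]
cost 0.01560169308584066
ax: [-0.14, -0.1, -0.06, -0.06, -0.0, 0.08, 0.16, 0.26]
a: [0.385, 0.381, 0.382, 0.387, 0.398, 0.413, 0.432, 0.452, 0.462, 0.465]
da: [-0.07, -0.02, 0.04, 0.09, 0.15, 0.21, 0.24, 0.21, 0.07, 0.01]
q: [0.448, 0.434, 0.429, 0.429, 0.438, 0.458, 0.489, 0.529, 0.546, 0.548]
p: [-0.059, -0.05, -0.045, -0.04, -0.04, -0.047, -0.061, -0.084]
```

```bash
python3 -m inch '-.14 0 0 0 0 0 1;-.1 0 0 0 0 0 1;-.06 0 0 0 0 0 1;-.03 0 0 0 0 0 1;0 0 0 0 0 0 1;.05 0 0 0 0 0 1;.1 0 0 0 0 0 1;.1 0 0 0 0 0 1'|head -1;  python3 plan.py 8 .47 -.07
```

```text
time: 30.78
t [30.78 30.83 30.88 30.93] p [-0.0654 -0.0657 -0.065  -0.0646] lean [0.4507 0.4599 0.4696 0.4784] fit r [0.207 0.131 0.044] [0.207 0.133 0.044] 533 540
now a 0.4875 da 0.177 p -0.0646 pitch -0.0001 handle [0.4857 0.1119 0.1821]
cost 6.878897732478918e-05
ax: [0.03, 0.03, 0.02, 0.01, -0.0, -0.01, -0.01, -0.01]
a: [0.484, 0.481, 0.478, 0.476, 0.474, 0.472, 0.47, 0.47, 0.47, 0.47]
da: [-0.03, -0.03, -0.03, -0.03, -0.03, -0.02, -0.01, -0.0, -0.0, -0.0]
q: [0.55, 0.55, 0.549, 0.548, 0.546, 0.544, 0.541, 0.54, 0.54, 0.539]
p: [-0.067, -0.07, -0.072, -0.072, -0.072, -0.072, -0.071, -0.07]
```

```bash
python3 -m inch '0 0 0 0 0 0 1;-.02 0 0 0 0 0 1;-.05 0 0 0 0 0 1;-.08 0 0 0 0 0 1;-.1 0 0 0 0 0 1;-.1 0 0 0 0 0 1;-.1 0 0 0 0 0 1;-.1 0 0 0 0 0 1;-.1 0 0 0 0 0 1;-.07 0 0 0 0 0 1'|head -1; python3 -m inch '-.03 0 0 0 0 0 1;0 0 0 0 0 0 1;0 0 0 0 0 0 1'|head -2; python3 arm.py
python3 - <<'E'
from h import *; from arm import lean
m=lean("top"); f=np.load("pics/d_%.2f.npz"%m[0]); c=np.r_[m[3][:2],0]; w=f["Rl"]@c+f["hd"]; print("shade xy",w[:2], "dish",.6635,.3325)
s=env.sense(); R=np.array(s["tool_rot"]); e=np.array([.6635-w[0],.3325-w[1],0]); print("shares",(R.T@e/.02).round(2),"handle est",f["hd"], "tipaxis",R[2].round(4))
cv2.imwrite("pics/top9.png",env.capture("top")[0]); cv2.imwrite("pics/side9.png",env.capture("side")[0])
E
```

```text
time: 31.82
time: 32.07
tcp_pos: [0.4854, 0.1135, 0.1632]
t [32.07 32.12 32.17 32.22] p [0.0008 0.0008 0.0008 0.0008] lean [0.5429 0.5424 0.5422 0.543 ] fit r [0.207 0.155 0.044] [0.207 0.155 0.044] 532 540
now a 0.5492 da 0.132 p 0.0008 pitch -0.0000 handle [0.4855 0.1134 0.1822]
shade xy [0.66095281 0.30351754] dish 0.6635 0.3325
shares [ 0.39 -1.4  -0.  ] handle est [0.48546327 0.11341196 0.18215542] tipaxis [-1.e-04  8.e-04 -1.e+00]
```

View pics/side9.png

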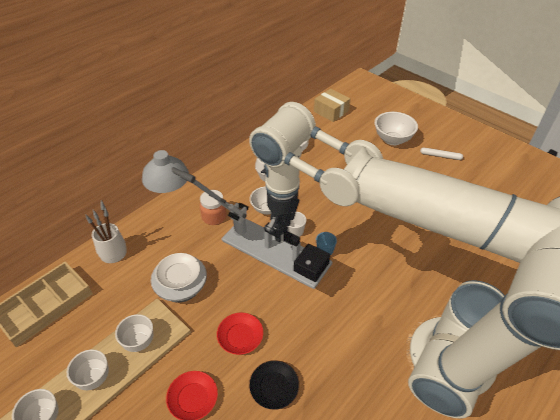

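The picture shows the lamp held level above the bench with its arm on the left stop (shade at about (165,172), dish at (180,272)) and the ware undisturbed. Next I shift the last 28 mm and lower.

```bash
python3 -m inch '0 0 0 .03 -.1 0 1;0 0 0 .05 -.2 0 1;0 0 0 .07 -.3 0 1;0 0 0 .07 -.3 0 1;0 0 0 .05 -.25 0 1;0 0 0 .03 -.15 0 1;0 0 0 .02 -.05 0 1;.01 0 0 0 0 .05 1;0 0 0 0 0 .15 1;0 0 0 0 0 .25 1'|head -1; python3 -m inch '0 0 0 0 0 .35 1;0 0 0 0 0 .4 1;0 0 0 0 0 .45 1;0 0 0 0 0 .45 1;0 0 0 0 0 .45 1;0 0 0 0 0 .4 1;0 0 0 0 0 .35 1;0 0 0 0 0 .25 1;0 0 0 0 0 .2 1;0 0 0 0 0 .15 1' | head -1;python3 -m inch '0 0 0 0 0 .1 1;0 0 0 0 0 .1 1;0 0 0 0 0 .05 1;0 0 0 0 0 0 1;0 0 0 0 0 0 1'|head -1; python3 to.py .4856 .140 .0759
python3 - <<'E'
from h import *; from arm import lean
m=lean("top"); f=np.load("pics/d_%.2f.npz"%m[0]); c=np.r_[m[3][:2],0]; w=f["Rl"]@c+f["hd"]; print("a",m[2],"p",m[1],"shade xy",w[:2])
P=cloud("top",f["d"]); q=P[150:225,160:235].reshape(-1,3); q=q[(q[:,2]>.06)&(q[:,2]<.075)]; print("dish now",cv2.minEnclosingCircle(q[:,:2].astype(np.float32)))
E
```

```text
time: 33.25
time: 34.08
time: 34.5
t 34.5 tcp [0.4869 0.1412 0.0804] yaw 10.5 shares [-0.08  0.05  0.22] F [-0.62  0.63 -8.08] T [-0.287  0.088  0.033] w 0.0186 gf 60.8
a 0.5419766831631451 p -2.220709279392407e-05 shade xy [0.66240969 0.33115125]
dish now ((0.6653875112533569, 0.3319173753261566), 0.0598626472055912)
```

```bash
python3 -m inch '0 0 0 0 0 .04 1;0 0 0 0 0 .05 1;0 0 0 0 0 .05 1;0 0 0 0 0 .04 1;0 0 0 0 0 .03 1;0 0 0 0 0 .03 1;0 0 0 0 0 0 1;0 0 0 0 0 0 1'|tail -5; python3 to.py .4856 .140 .0759
```

```text
tcp_pos: [0.4868, 0.1412, 0.0758]
tool_rot: [[0.983, 0.182, 0.0], [0.182, -0.983, 0.0], [0.0, -0.0, -1.0]]
ft_force: [-2.9, 0.6, -3.6]
grip_width: 0.0193
grasp_force: 61.4
t 35.22 tcp [0.4868 0.1412 0.0758] yaw 10.5 shares [-0.07  0.05 -0.  ] F [-2.87  0.58 -3.56] T [-0.303  0.389 -0.037] w 0.0193 gf 61.4
```

```bash
python3 -m inch '0 0 0 0 0 .04 1;0 0 0 0 0 0 1;0 0 0 0 0 0 .3;0 0 0 0 0 0 -.3;0 0 0 0 0 0 -1;0 0 0 0 0 0 -1;0 0 0 0 0 0 -1;0 0 0 0 0 0 -1;0 0 0 0 0 0 -1;0 0 0 0 0 0 -1'|tail -3; python3 -m inch '0 0 0 0 0 -.3 -1;0 0 0 0 0 -.6 -1;0 0 0 0 0 -1 -1;0 0 0 0 0 -1 -1;0 0 0 0 0 -1 -1;0 0 0 0 0 -1 -1;0 0 0 0 0 -1 -1;0 0 0 0 0 -.5 -1;0 0 0 0 0 0 -1;0 0 0 0 0 0 -1'|head -2
python3 - <<'E'
from h import *
im,d=env.capture("top"); P=cloud("top",d)
hd=np.array([.4868,.1412,0]); y=np.radians(10.5); R=np.array([[np.cos(y),-np.sin(y),0],[np.sin(y),np.cos(y),0],[0,0,1]])
Q=(P.reshape(-1,3)-hd)@R
q=Q[(Q[:,0]>.15)&(Q[:,0]<.27)&(Q[:,1]>.05)&(Q[:,1]<.26)&(Q[:,2]>.25)]; (x,yy),r=cv2.minEnclosingCircle(q[:,:2].astype(np.float32)); print("shade",R@[x,yy,0]+hd,r,q[:,2].min(),q[:,2].max())
q=Q[(Q[:,0]>-.125)&(Q[:,0]<.165)&(abs(Q[:,1])<.055)&(Q[:,2]>.004)&(Q[:,2]<.024)]
for _ in range(4):
    A=np.c_[q[:,:2],np.ones(len(q))]; c=np.linalg.lstsq(A,q[:,2],rcond=None)[0]; rr=q[:,2]-A@c; q=q[abs(rr)<max(.003,2*rr.std())]
print("plate tilt",c[:2],"h",c[2])
cv2.imwrite("pics/topA.png",im)
E
```

```text
ft_force: [-0.7, -1.2, -0.4]
grip_width: 0.0855
grasp_force: 0.0
time: 36.88
tcp_pos: [0.4871, 0.1413, 0.2031]
shade [0.65228544 0.32656408 0.        ] 0.058282457292079926 0.28750274608594756 0.3802268564011558
plate tilt [0.00287544 0.00299478] h 0.013817637189639022
```

View pics/topA.png

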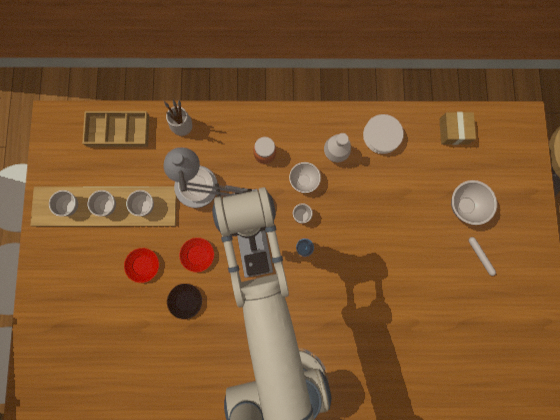

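The top view shows the lamp standing released. The shade at (181,165) is over the dish at (196,187) once its height is allowed for, the plate is flat at 14 mm, and all the ware is where it was.

```bash
python3 -c "
from plant import env
print(env.hand_in())"
```

```text
the job is handed in; nothing more can be done
None
```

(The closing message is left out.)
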